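Fold the rule and the tin shut and put the measuring kit away

TASK

Put the measuring kit away: gently press the standing-open folding rule and the hinged tin fully closed, lay the folded rule flat in the tray beside the tin, and then slide the tray all the way into its low wooden case. The hinges are stiff and the cork facings on top vary in thickness, so press until each is felt to be shut but not hard enough to dent anything, and leave the jar, dish, sharpener, scraper and cedar shims where they are.

Things in the scene. Friction and masses are not known exactly. Their poses are not given: they have to be found in the camera images.
- rule_center (a point): Folding rule: two pale wooden slats, 160 x 36 mm, the lower 13 and the upper 16 mm thick, stiffly hinged at one end; lies on the cutting mat, upper slat standing open like a jaw. This point: middle of the shut rule where the slats meet, 13 mm above its underside. Shut: 160 x 36 x 29 mm plus a cork facing, 0.25 kg. x runs along the lower slat from hinge end to free end, y across, z up.
- rule_hinge (a point): Hinge line of the rule, at its x = -80 mm end, 13 mm above the underside. Axes as rule_center. The upper slat runs from here towards +x when shut. A cork facing, 32 mm wide, covers its top from 30 to 158 mm from the hinge and stands 1 to 15 mm proud of the wood; how much differs each time and is not told, so the height of the shut top must be felt.
- rule_leaf (a joint): Opening angle of the rule's upper slat in rad: 0 is shut (it then rests on the lower slat, a firm stop), growing as its free (+x) end rises; up to 1.2. The hinge is stiff (about 0.45 N m of friction, some 4 N at 120 mm from the hinge) and stays where it is left.
- tin: Flat oblong steel tin, 120 x 80 mm, base 14 mm high, hinged lid 16 mm thick, loose in the tray. Origin: centre of its underside; x towards the hinge end, z up. The opening end faces away from the case. A cork facing, 108 x 70 mm, centred on the lid's top, stands 1 to 15 mm proud (differs each time, not told). It dents if the fingers bear on it with more than 30 N.
- tin_hinge (a point): Hinge line of the tin at its x = +60 mm end, 14 mm above its underside. Axes as tin. The lid (120 mm long) extends from here towards -x and its -x end rises when open.
- tin_lid (a joint): Opening angle of the tin's lid in rad: 0 is shut (a firm stop), growing as it opens; up to 1.2. Stiff like the rule's hinge (about 0.45 N m) and stays where it is left.
- tray_floor (a point): Centre of the plywood tray's inner floor, 7 mm above the table; moves with the tray. Inside 185 (x) by 190 (y) mm, walls 5 mm thick, 18 mm high above this floor. x points the way the tray slides into its case, z up. The tin stands in the +y half; the free -y half is for the rule: middle at about x = 0, y = -50 mm, length along x, either end first, hinge side as it lay (lower slat down).
- tray_front (a point): Middle of the outer face of the tray's front wall (the end away from the case), 20 mm above the table; the wall's top is 25 mm above the table. Push here towards +x to slide the tray in. Axes as tray_floor.
- tray (a joint): How far the tray is pushed into its case, in m: near 0 is pulled out, 0.165 is home against a firm stop. It slides with about 3 N of friction and stays where it is left. Home, its front wall still stands 32 mm out of the case.
- case_mouth (a point): Lower front edge, at mid-width, of the roof of the fixed low wooden case the tray slides into. The roof's underside is 56 mm and its top 66 mm above the table; the case is 232 mm wide and reaches 190 mm on from here (+x). Things in the tray that stand higher than 56 mm above the table catch on this edge.
- mat: Green plastic cutting mat, 300 x 220 x 3 mm, fixed to the table; origin under its centre. The rule lies on it. It marks if something is pressed on it with more than 30 N.
- jar: Bystander: squat glass jar with a twist cap, 72 mm across, 75 mm high; origin under its centre.
- dish: Bystander: acorn-shaped ceramic dish, 88 mm across, 72 mm high, standing on the case's roof 70 to 90 mm behind its front edge; origin under its centre.
- sharpener: Bystander: pink plastic crank pencil sharpener, 85 x 60 x 97 mm; origin under its centre.
- scraper: Bystander: stainless steel bench scraper, 100 x 150 x 20 mm, lying flat; origin at table level.
- shim: Bystander: single cedar shim, 180 x 36 x 7 mm, lying across the far end of the mat; origin under its centre.
- shims: Bystander: stack of cedar shims, 190 x 40 x 36 mm, on the table beyond the mat's far edge; origin under its centre.
Not all that is in view belongs to the job. Leave any green or red look-alike of the tin alone. Leave any red look-alike of the part that bears rule_center alone.

How it is judged:
By the outcome, as a careful person would: the job done as asked, in the order asked, and still so for the second after the job is handed in, with the robot touching nothing.
It also fails if it takes over 70 s, if anything falls off the work surface, if the arm or the gripper's body presses on something with over 40 N, if the wrist force passes 120 N, or if a joint passes its speed limit or range.

ROBOT

A 6-joint arm with a two-finger parallel gripper is mounted at the origin on the work surface. World frame = base frame: x ahead of the robot, y to its left, z up, the work surface at z = 0. Lengths are in m, angles in rad, forces in N, time in s.
With the tool pointing down it reaches from about 0.4 to 0.925 m from the base axis. Payload 12.5 kg.
Tool frame: the origin (TCP) lies midway between the tips of the shut fingers; the grasp point (between the pads) lies behind it (manip.hold_point_z is the y of the grasp point in the tool frame, in m); y points along the fingers, z is the direction in which the jaws open and shut, and the axes are right-handed (so a half turn about y gives the same grasp; the last joint's range is limited). The gripper opens to 95 mm and grips with 3 to 60 N. Pads are 20 mm wide; open, the fingers measure 119 mm over their backs; the gripper's body (75 mm by 180 mm) begins 59 mm behind the grasp point.
Start: joints at [-1.252, 0.491, 1.559, -0, 1.092, -0.106], TCP at [0.258, -0.569, 0.183] pointing down, gripper open.
Joint ranges: [-3.1, 3.1], [-0.84, 2.19], [0.05, 2.79], [-1.13, 4.28], [0.06, 2.93], [-2.69, 2.69]. Speed limits (rad/s): [2.22, 2.22, 2.79, 3.14, 3.14, 3.14].

INTERFACE

Orientations are given as a unit quaternion [x, y, z, w].
In Python, from cell import manip, cams, finder gives the robot as it stands. The module is installed in compiled form; this text tells all that it offers.
- The arm moves only by the tool servo_tool, never from a script. Its argument "motion" is a list of rows, each a list of 4 numbers: the shift along the tool's x, y, z in cm, then the turn about the tool's y in rad. A call has 1 to 12 rows; each row shifts and turns the pose as measured when the row begins, along the tool's axes as they then stand; what a row does not reach is not made up. A row lasts 1/8 s, in which the tool goes at most 62.5 mm and 10.7 degrees, less where a joint would pass 70% of its speed; a pose out of reach is approached as far as the arm can. A call with a gripper value outside its range is refused whole. "claw" is the finger opening in cm, from 0 to 9.51, set as the call begins (left out, the last holds). The fingers move at their own pace and stop on an object; "force" is the grip in N (left out, the last holds). Time passes only in rows, so rows that do not move let the fingers close. It gives the time, the measured TCP pose, the force and the opening at its end, in the units of the state.
- manip.read_state(): the state, without advancing time (a new reading comes with each control period).
- cams.read_camera(name): name is "side" or "top"; returns the picture (400x640x3 uint8, blue, green, red); there is no depth.
- cams.camera_model(name): a dict with "fovy" (degrees; the focal length in pixels is half the picture's height over the tangent of half this angle, whatever the lens; pixels are square), "cx", "cy" (the principal point, pixels), "dist_coeffs" ([k1, k2, p1, p2, k3] as OpenCV has them; the pictures are not rectified), "rvec" (rotation vector, rad) and "tvec" (3), from world to camera coordinates, as OpenCV has them. Camera axes: x right, y down, z forward; pixel columns grow to the right and rows downward; lengths in m; the calibration is good to about 2 mm. A picture is of the moment at which its call begins. camera_model takes no time and is no camera call.
- manip.finish_job(): hands the job in, once; it reports no verdict.
Trained networks look in the newest picture that a camera, given by its name, has taken for a name from the list of things; names that differ only in an ending like _2 or _b are one class to them, and where a whole thing is asked for, a point or a joint stands for the part that bears it (a point fixed in the world has none). Each returns a list of dicts, best first, with "confidence" (0 to 1); they miss things now and then, are a little off and sometimes report something else, mostly with a low value. They report only what shows in the picture. A call takes as long as a camera call. They do not tell look-alikes from the thing itself.
- finder.look_for(camera, name): "xyz" ([x, y, z] in m, in world coordinates, good to about 4 mm: the middle of the surface that is visible of it).
The state is a dict: "time": time; "qpos": joint angles; "joint_vel": joint speeds; "joint_torque": joint torques, N m; "tcp_pos": TCP position; "tcp_rot": TCP orientation; "contact_force": force on the tool from outside, world axes, zero at the start; "torque": the same for the moment, N m; "finger_gap": finger opening in m.
Only numpy, scipy, OpenCV 4.12 (cv2) and the standard library are available. Lean on these libraries where they do the work, as an engineer would, in place of code of your own. Each camera call takes 0.05 s, during which the arm holds its last target.

## Working session

There is one attempt and no reset: what is moved stays moved. The work goes in short steps, Python scripts to look and compute and a tool call to move; the robot and the scene stay as the last step left them, time stands still between calls to the robot, and variables do not carry over. Pictures are saved under pics/ and viewed, and the job is handed in when it is done.

Besides the shell and the picture viewer there is one more tool, called after "Emit:" as a command line: name --pt "numbers of a row" for each row, then --argument value for the rest. servo_tool: Moves the arm, as the interface text tells. Its arguments: {"type":"object","properties":{"motion":{"type":"array"},"claw":{"type":"number"},"force":{"type":"number"}},"required":["motion"]}

```bash
mkdir -p pics; ls; cat > h.py <<'E'
import numpy as np, cv2
from cell import manip, cams, finder
from scipy.spatial.transform import Rotation as R
def K(n):
    m=cams.camera_model(n); f=200/np.tan(np.radians(m["fovy"])/2)
    return np.array([[f,0,m["cx"]],[0,f,m["cy"]],[0,0,1]]),np.array(m["dist_coeffs"],float),np.array(m["rvec"],float),np.array(m["tvec"],float)
def proj(n,P):
    k,d,r,t=K(n); return cv2.projectPoints(np.array(P,float).reshape(-1,3),r,t,k,d)[0].reshape(-1,2)
def ray(n,uv):
    k,d,r,t=K(n); u=cv2.undistortPoints(np.array([[uv]],float),k,d)[0,0]
    M=cv2.Rodrigues(r)[0]; dd=M.T@np.array([u[0],u[1],1]); return -M.T@t, dd/np.linalg.norm(dd)
def atz(n,uv,z):
    o,d=ray(n,uv); return o+d*(z-o[2])/d[2]
def tri(uv1,uv2,n1="side",n2="top"):
    o1,d1=ray(n1,uv1);o2,d2=ray(n2,uv2)
    A=np.stack([d1,-d2],1); s=np.linalg.lstsq(A,o2-o1,rcond=None)[0]
    a=o1+d1*s[0];b=o2+d2*s[1]; return (a+b)/2,np.linalg.norm(a-b)
E
python3 - <<'E'
from h import *
for n in("side","top"):
    cv2.imwrite(f"pics/a_{n}.png",cams.read_camera(n)); print(cams.camera_model(n), ray(n,(320,200)))
    for t in "rule_center rule_hinge tin tin_hinge tray_floor tray_front case_mouth mat jar dish sharpener scraper shim shims".split():
        r=finder.look_for(n,t); print(n,t,[(np.round(x["xyz"],3).tolist(),round(x["confidence"],2)) for x in r])
s=manip.read_state();print(s,manip.hold_point_z)
E
```

```text
pics
{'fovy': 45.65128402038033, 'cx': 321.86526199946, 'cy': 201.99130915555259, 'dist_coeffs': array([-0.13936625,  0.        ,  0.        ,  0.        ,  0.        ]), 'rvec': array([ 2.31101626, -0.17043289,  0.09653938]), 'tvec': array([-0.5223472 ,  0.09808569,  1.51238699])} (array([ 0.33831764, -1.11074793,  1.10524298]), array([ 0.1200518 ,  0.72835294, -0.67460326]))
side rule_center [([0.503, -0.279, 0.044], 0.67), ([0.286, -0.327, 0.029], 0.6), ([0.572, 0.201, 0.006], 0.22)]
side rule_hinge [([0.501, -0.28, 0.047], 0.91), ([0.286, -0.332, 0.032], 0.73)]
side tin [([0.568, 0.253, 0.021], 0.82), ([0.328, 0.254, 0.027], 0.74), ([0.439, -0.002, 0.031], 0.68)]
side tin_hinge [([0.438, 0.001, 0.03], 0.94), ([0.325, 0.25, 0.026], 0.86), ([0.573, 0.255, 0.017], 0.6), ([0.69, 0.186, 0.038], 0.18)]
side tray_floor [([0.57, 0.202, 0.008], 0.86), ([0.52, -0.562, 0.072], 0.69), ([0.588, 0.256, 0.081], 0.34)]
side tray_front [([0.573, 0.2, 0.005], 0.64)]
side case_mouth [([0.692, 0.187, 0.04], 0.84), ([0.506, -0.283, 0.045], 0.71)]
side mat [([0.56, -0.267, 0.002], 0.95), ([0.737, 0.19
[... 1704 characters left out ...]
, -0.274, 0.1], 0.62)]
{'time': 1.5, 'qpos': array([-1.25162210e+00,  4.90901936e-01,  1.55889233e+00,  1.56073426e-05,
        1.09173607e+00, -1.05612863e-01]), 'joint_vel': array([ 0.00028101,  0.00132297,  0.00070169,  0.00074989, -0.00020735,
        0.00068668]), 'joint_torque': array([ 4.23543161e-04, -6.12465692e+01, -2.58427423e+01,  6.92967558e-02,
        4.45988704e-02, -5.56459941e-05]), 'tcp_pos': array([ 0.25760089, -0.56945958,  0.18276239]), 'tcp_rot': array([ 0.14904859, -0.69119664,  0.69123942, -0.14906303]), 'contact_force': array([-0.22476509,  0.50997809,  0.12824876]), 'torque': array([ 0.01534371,  0.03236509, -0.05564104]), 'finger_gap': 0.09474183232246447} -0.0188
```

View pics/a_side.png

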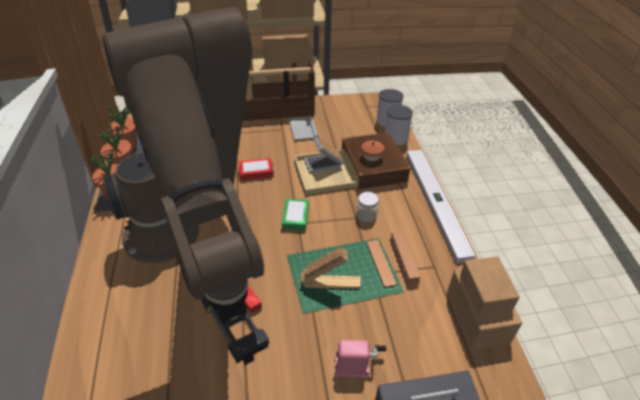

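View pics/a_top.png

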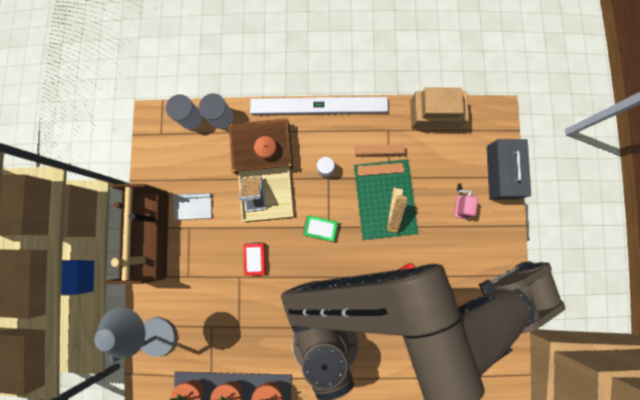

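```bash
python3 - <<'E'
from h import *
a=cv2.imread("pics/a_side.png");b=cv2.imread("pics/a_top.png")
def c(im,x,y,w,h,s): return cv2.resize(im[y:y+h,x:x+w],(w*s,h*s),interpolation=cv2.INTER_CUBIC)
cv2.imwrite("pics/c1.png",c(a,280,230,130,80,6))
cv2.imwrite("pics/c2.png",c(b,350,140,80,100,6))
cv2.imwrite("pics/c3.png",c(a,285,110,130,90,6))
cv2.imwrite("pics/c4.png",c(b,220,110,90,115,5))
E
```

```text
(no output)
```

View pics/c1.png

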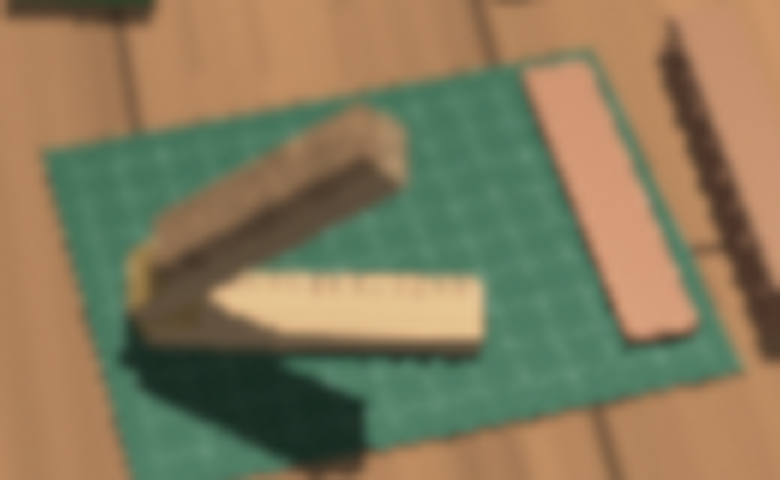

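View pics/c2.png

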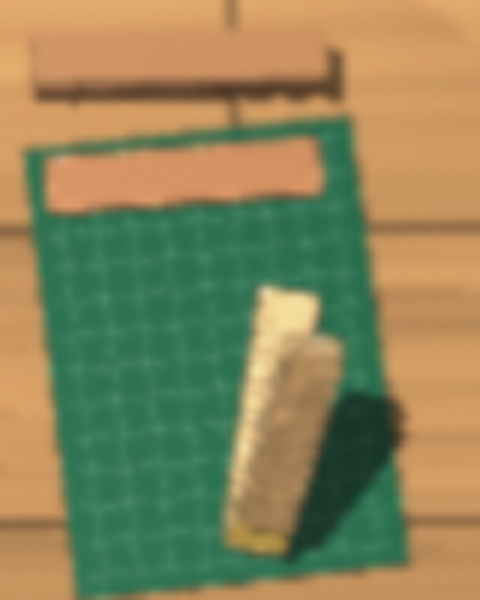

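View pics/c3.png

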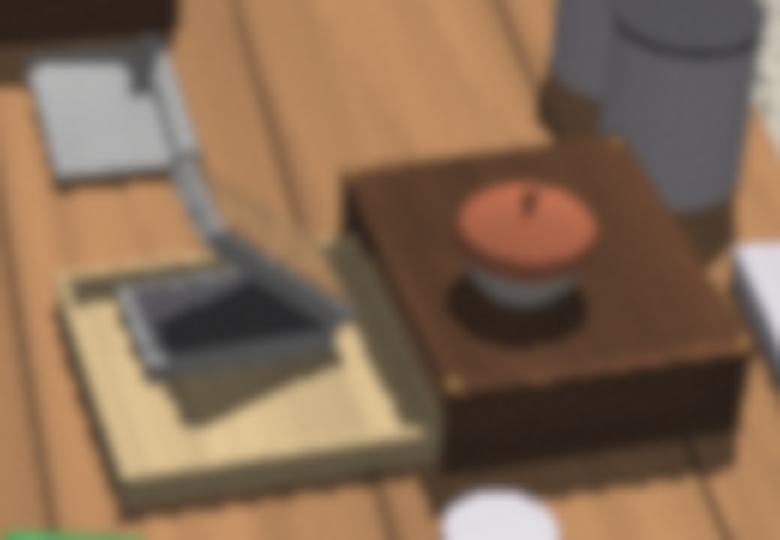

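View pics/c4.png

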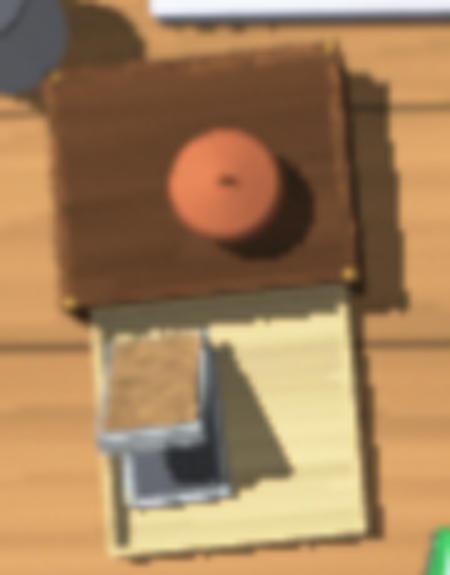

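```bash
cat > fit.py <<'E'
from h import *
from scipy.optimize import least_squares
S=lambda x,y,ox,oy,s:((x+.5)/s+ox-.5,(y+.5)/s+oy-.5)
c1=lambda x,y:("side",S(x,y,280,230,6)); c2=lambda x,y:("top",S(x,y,350,140,6))
c3=lambda x,y:("side",S(x,y,285,110,6)); c4=lambda x,y:("top",S(x,y,220,110,5))
def fit(model,obs,p0):
    # obs list of (cam,uv,fn(p)->xyz)
    def f(p): return np.concatenate([proj(c,m(p))[0]-np.array(uv) for (c,uv),m in obs])
    r=least_squares(f,p0,loss="soft_l1",x_scale=np.maximum(np.abs(p0),.02)); return r.x,f(r.x).reshape(-1,2)
def W(p,l): # p x,y,yaw
    c,s=np.cos(p[2]),np.sin(p[2]); return np.array([p[0]+c*l[0]-s*l[1],p[1]+s*l[0]+c*l[1],l[2]])
# rule: local about centre; z abs
def low(x,y,z): return lambda p:W(p,(x,y,z))
def up(r,y,h): 
    def g(p):
        t=p[3]; hh=p[4] if h=='t' else h
        return W(p,(-.08+r*np.cos(t)-hh*np.sin(t),y,.016+r*np.sin(t)+hh*np.cos(t)))
    return g
def lid(r,y,h):
    def g(p):
        t=p[3]; hh=p[4] if h=='t' else h
        return W(p,(.06-r*np.cos(t)+hh*np.sin(t),y,.021+r*np.sin(t)+hh*np.cos(t)))
    return g
E
python3 - <<'E'
from fit import *
w=.018
obs=[(c1(485,277),low(.08,w,.016)),(c1(482,340),low(.08,-w,.016)),
(c1(405,185),up(.16,-w,0)),(c1(405,130),up(.16,w,0)),(c1(360,102),up(.159,w,'t')),(c1(365,152),up(.159,-w,'t')),
(c1(148,345),low(-.08,-w,.003)),
(c2(265,288),low(.08,w,.016)),(c2(320,297),low(.08,-w,.016)),(c2(225,545),low(-.08,w,.016)),(c2(290,553),low(-.08,-w,.016)),
(c2(345,345),up(.159,-w,'t'))]
p,r=fit(None,obs,[.5,-.27,0.,.6,.02]);print(p);print(np.round(r,1).tolist())
# case
h=.116
obs=[(c3(450,385),low(0,-h,.066)),(c3(345,180),low(0,h,.066)),(c3(745,345),low(.19,-h,.066)),(c3(622,140),low(.19,h,.066)),
(c4(352,275),low(0,-h,.066)),(c4(66,303),low(0,h,.066)),(c4(338,46),low(.19,-h,.066)),(c4(46,78),low(.19,h,.066))]
pc,r=fit(None,obs,[.67,.2,0.]);print(pc);print(np.round(r,1).tolist())
L=-.0975
obs=[(c3(60,275),low(L,.1,.025)),(c3(120,490),low(L,-.1,.025)),(c4(370,535),low(L,-.1,.025)),(c4(108,553),low(L,.1,.025))]
pt,r=fit(None,obs,[.57,.2,0.]);print(pt);print(np.round(r,1).tolist())
w=.04
obs=[(c3(122,288),low(-.06,w,.021)),(c3(155,370),low(-.06,-w,.021)),(c4(130,503),low(-.06,w,.021)),(c4(230,492),low(-.06,-w,.021)),
(c4(100,446),lid(.12,w,.008)),(c4(203,436),lid(.12,-w,.008)),(c3(345,325),lid(0,-w,.012))]
pp,r=fit(None,obs,[.58,.25,0.,.9]);print(pp);print(np.round(r,1).tolist())
np.savez("f.npz",p=p,pc=pc,pt=pt,pp=pp)
for n in("side","top"):
    im=cv2.imread(f"pics/a_{n}.png"); s=5
    im=cv2.resize(im,None,fx=s,fy=s,interpolation=cv2.INTER_CUBIC)
    def ln(A,B,c):
        q=proj(n,[A,B])*s+s/2; cv2.line(im,tuple(map(int,q[0])),tuple(map(int,q[1])),c,1)
    def box(fn,par,a,b,y,h0,h1,c):
        C=[fn(x,yy,z)(par) for x in(a,b) for yy in(-y,y) for z in(h0,h1)]
        for i in range(8):
            for j in(1,2,4):
                if not i&j: ln(C[i],C[i|j],c)
    box(low,p,-.08,.08,.018,.003,.016,(255,0,0));box(up,p,0,.16,.018,0,.016,(0,0,255))
    box(low,pc,0,.19,.116,.056,.066,(255,0,0));box(low,pt,-.0975,.0975,.1,0,.025,(0,255,255))
    box(low,pp,-.06,.06,.04,.007,.021,(255,0,0));box(lid,pp,0,.12,.04,0,.016,(0,0,255))
    if n=="side": a=im[1150:1550,1400:2050];b=im[550:1000,1400:2100]
    else: a=im[700:1200,1750:2150];b=im[550:1125,1100:1550]
    cv2.imwrite(f"pics/o1{n}.png",a);cv2.imwrite(f"pics/o2{n}.png",b)
E
```

```text
[ 0.5145783  -0.27673305 -0.16864995  0.73788268  0.02747037]
[[-1.1, -0.3], [-0.1, -0.9], [0.2, 0.3], [-0.1, -0.5], [0.7, -0.8], [0.1, 0.9], [-0.3, -0.1], [0.3, 0.3], [0.2, 0.3], [1.0, -2.0], [-0.6, -1.8], [0.6, 4.1]]
[0.66774944 0.23782583 0.08603185]
[[-0.2, 0.7], [-0.7, -2.8], [1.7, 0.0], [0.1, -2.1], [1.8, 1.2], [-1.1, 1.5], [0.5, -1.0], [-0.1, -1.2]]
[0.57730539 0.22394406 0.06191172]
[[0.0, -0.6], [-0.0, -2.2], [0.2, 0.1], [1.4, 0.0]]
[0.57522194 0.27261227 0.09111065 0.73651787]
[[0.1, -1.0], [-0.7, -1.7], [0.1, 0.3], [0.3, 0.5], [0.2, -0.0], [1.1, -0.2], [1.6, -1.0]]
```

```bash
python3 -c "
import cv2,numpy as np
f=lambda n:cv2.imread('pics/'+n+'.png')
def st(a,b):
    h=max(a.shape[0],b.shape[0]);p=lambda x:cv2.copyMakeBorder(x,0,h-x.shape[0],0,0,cv2.BORDER_CONSTANT);return np.hstack([p(a),p(b)])
for i in '12':
    m=st(f('o%sside'%i),f('o%stop'%i));s=min(800/m.shape[1],600/m.shape[0]);cv2.imwrite('pics/ov%s.png'%i,cv2.resize(m,None,fx=s,fy=s,interpolation=cv2.INTER_AREA))"
```

```text
(no output)
```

View pics/ov1.png

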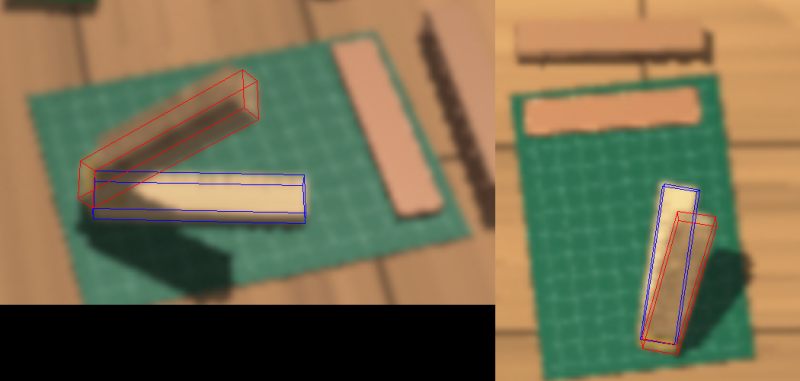

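View pics/ov2.png

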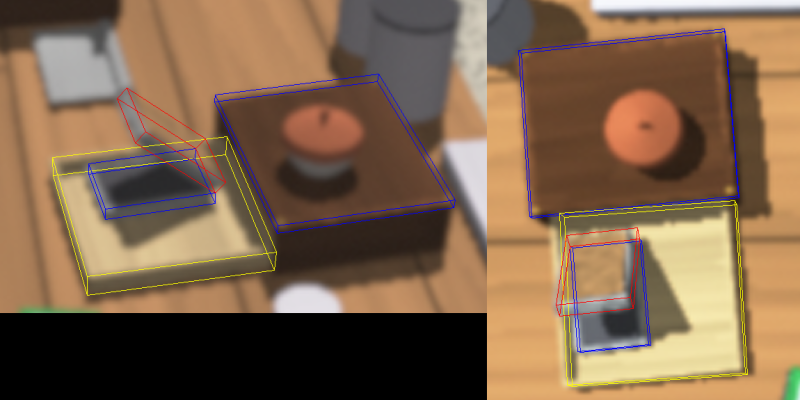

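```bash
cat >> h.py <<'E'
def go(x,y,z,yaw=None):
    s=manip.read_state(); M=R.from_quat(s["tcp_rot"]).as_matrix(); p=s["tcp_pos"]
    d=M.T@(np.array([x,y,z])-p)*100
    # jaw axis z_tool yaw mod pi wanted along direction 'yaw+90deg'
    t=0
    if yaw is not None:
        cur=np.arctan2(M[1,2],M[0,2]); des=yaw+np.pi/2
        e=(des-cur+np.pi/2)%np.pi-np.pi/2   # world z turn
        t=-e if M[2,1]<0 else e
    print("tcp",np.round(p,4),"F",np.round(s["contact_force"],1),"gap",round(s["finger_gap"],4),"t",s["time"],"q6",round(s["qpos"][5],3))
    print("toolx",np.round(M[:,0],3),"tooly",np.round(M[:,1],3),"toolz",np.round(M[:,2],3))
    print("shift cm",np.round(d,2),"turn",round(t,3))
E
python3 - <<'E'
from fit import *
h=.116
def tr(x,y,z): return lambda p:W(p,(-.0995+p[3]+x,y,z))
L=-.0975
obs=[(c3(450,385),low(0,-h,.066)),(c3(345,180),low(0,h,.066)),(c3(745,345),low(.19,-h,.066)),(c3(622,140),low(.19,h,.066)),
(c4(352,275),low(0,-h,.066)),(c4(66,303),low(0,h,.066)),(c4(338,46),low(.19,-h,.066)),(c4(46,78),low(.19,h,.066)),
(c3(60,275),tr(L,.1,.025)),(c3(120,490),tr(L,-.1,.025)),(c4(370,535),tr(L,-.1,.025)),(c4(108,553),tr(L,.1,.025))]
p,r=fit(None,obs,[.67,.22,0.08,0.]);print(p);print(np.round(r,1).tolist())
print("tray c",W(p,(-.0995+p[3],0,0)), "rule goal",W(p,(-.0995+p[3],-.05,0)))
go(.5,-.275,.17,-.168)
E
```

```text
[0.66764498 0.23651574 0.08759182 0.00841466]
[[-0.1, 0.9], [-0.7, -2.6], [1.8, 0.2], [0.0, -1.9], [2.1, 1.2], [-0.7, 1.6], [0.8, -1.0], [0.1, -1.2], [-0.8, -0.8], [0.6, -2.7], [-0.4, -0.5], [0.9, 0.7]]
tray c [0.57690884 0.22854761 0.        ] rule goal [0.58128283 0.17873929 0.        ]
tcp [ 0.2576 -0.5695  0.1828] F [-0.2  0.5  0.1] gap 0.0947 t 1.5 q6 -0.106
toolx [-0.911 -0.412 -0.   ] tooly [ 0. -0. -1.] toolz [ 0.412 -0.911  0.   ]
shift cm [-34.22   1.28 -16.84] turn 0.593
```

Emit:
servo_tool --pt "-4.9 0 -2.4 0" --pt "-4.9 0 -2.4 0" --pt "-4.9 0 -2.4 0" --pt "-4.9 0 -2.4 0" --pt "-4.9 0 -2.4 0" --pt "-4.9 0 -2.4 0" --pt "-4.9 0 -2.4 0" --pt "0 0 0 0.148" --pt "0 0 0 0.148" --pt "0 0 0 0.148" --pt "0 0 0 0.148" --claw 0 --force 20

```text
time: 2.88
tcp_pos: [0.5092, -0.2656, 0.1828]
tcp_rot: [-0.066, -0.704, 0.705, 0.065]
contact_force: [0.2, 0.2, -0.1]
finger_gap: 0.0006
```

```bash
python3 - <<'E'
from h import *
go(.5195,-.2776,.145,-.168)
for n in("side","top"):
    cv2.imwrite(f"pics/b_{n}.png",cams.read_camera(n))
a=cv2.imread("pics/b_side.png")[200:310,270:410];b=cv2.imread("pics/b_top.png")[140:250,330:450]
cv2.imwrite("pics/b.png",np.hstack([cv2.resize(a,None,fx=3,fy=3,interpolation=2),cv2.resize(b,None,fx=3,fy=3,interpolation=2)]))
E
```

```text
tcp [ 0.5092 -0.2656  0.1828] F [ 0.2  0.2 -0.1] gap 0.0006 t 2.875 q6 1.16
toolx [-0.983  0.184 -0.002] tooly [ 0.002 -0.002 -1.   ] toolz [-0.184 -0.983  0.001]
shift cm [-1.23  3.79  0.98] turn -0.017
```

View pics/b.png

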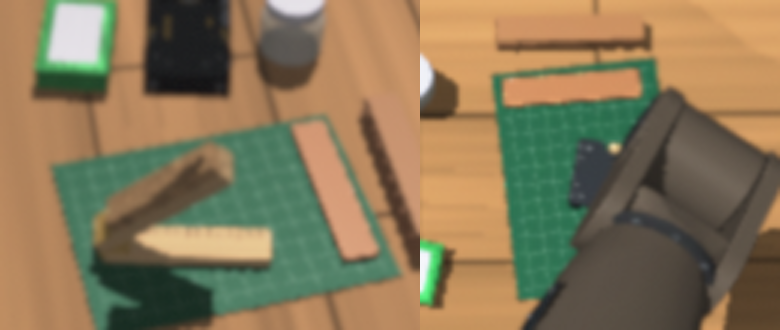

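Emit:
servo_tool --pt "-0.6 1.6 0.5 -0.017" --pt "-0.6 1.6 0.5 0" --pt "0 1 0 0" --pt "0 0.8 0 0" --pt "0 0.8 0 0"

```text
time: 3.6
tcp_pos: [0.5198, -0.2787, 0.12]
tcp_rot: [-0.055, -0.705, 0.705, 0.055]
contact_force: [0.5, -0.5, -0.3]
finger_gap: 0.0006
```

```bash
python3 - <<'E'
from h import *
go(.5195,-.2776,.13,-.168)
E
```

```text
tcp [ 0.5198 -0.2787  0.12  ] F [ 0.5 -0.5 -0.3] gap 0.0006 t 3.6 q6 1.123
toolx [-0.988  0.155 -0.001] tooly [ 0.001 -0.001 -1.   ] toolz [-0.155 -0.988  0.001]
shift cm [ 0.05 -1.   -0.11] turn 0.012
```

Emit:
servo_tool --pt "0 0.7 0 0.01" --pt "0 0.7 0 0" --pt "0 0.7 0 0"

```text
time: 3.98
tcp_pos: [0.5203, -0.2789, 0.0985]
tcp_rot: [-0.06, -0.704, 0.705, 0.058]
contact_force: [-0.2, 0.0, 4.7]
finger_gap: 0.0003
```

Emit:
servo_tool --pt "0 0.7 0 0" --pt "0 0.7 0 0"

```text
time: 4.22
tcp_pos: [0.5208, -0.2792, 0.0842]
tcp_rot: [-0.06, -0.704, 0.706, 0.057]
contact_force: [1.7, 0.2, 4.0]
finger_gap: 0.0003
```

Emit:
servo_tool --pt "0 0.7 0 0" --pt "0 0.7 0 0"

```text
time: 4.47
tcp_pos: [0.5212, -0.2794, 0.0695]
tcp_rot: [-0.06, -0.704, 0.706, 0.057]
contact_force: [1.0, -0.8, 5.0]
finger_gap: 0.0003
```

Emit:
servo_tool --pt "0 0.6 0 0" --pt "0 0.5 0 0"

```text
time: 4.72
tcp_pos: [0.5215, -0.2796, 0.0576]
tcp_rot: [-0.061, -0.703, 0.706, 0.057]
contact_force: [1.2, -0.6, 4.3]
finger_gap: 0.0002
```

Emit:
servo_tool --pt "0 0.3 0 0" --pt "0 0.3 0 0"

```text
time: 4.97
tcp_pos: [0.5217, -0.2797, 0.0512]
tcp_rot: [-0.061, -0.703, 0.706, 0.057]
contact_force: [1.7, 0.1, 5.8]
finger_gap: 0.0001
```

```bash
python3 - <<'E'
from h import *
go(.555,-.284,.05,-.168)
cv2.imwrite(f"pics/d.png",cv2.resize(cams.read_camera("side")[200:310,270:410],None,fx=5,fy=5,interpolation=2))
E
```

```text
tcp [ 0.5217 -0.2797  0.0512] F [1.7 0.1 5.8] gap 0.0001 t 4.975 q6 1.133
toolx [-0.986  0.165 -0.006] tooly [ 0.006 -0.004 -1.   ] toolz [-0.165 -0.986  0.003]
shift cm [-3.35  0.15 -0.13] turn 0.002
```

View pics/d.png

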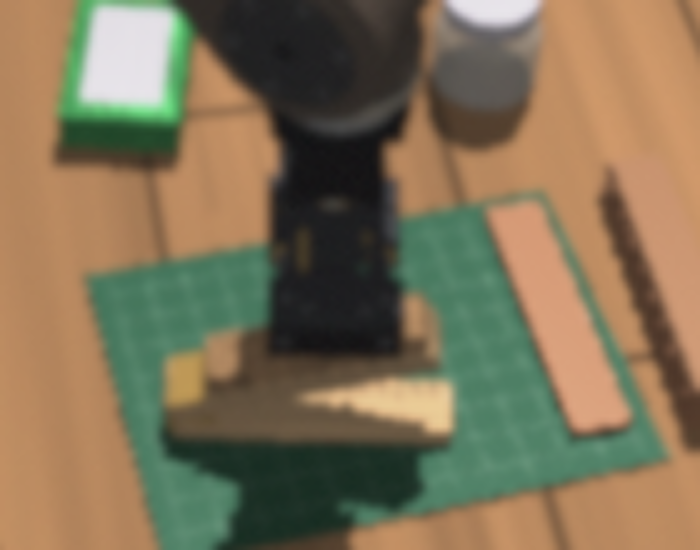

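Emit:
servo_tool --pt "0 -1.5 0 0" --pt "-1.5 0 0 0" --pt "-1.5 0 0 0" --pt "0 0.5 0 0" --pt "0 0.3 0 0" --pt "0 0.2 0 0"

```text
time: 5.78
tcp_pos: [0.5528, -0.2846, 0.0566]
tcp_rot: [-0.06, -0.704, 0.706, 0.057]
contact_force: [1.0, 0.2, 4.1]
finger_gap: 0.0005
```

Emit:
servo_tool --pt "0 0.2 0 0" --pt "0 0.2 0 0" --pt "0 0.2 0 0"

```text
time: 6.15
tcp_pos: [0.5528, -0.2848, 0.0506]
tcp_rot: [-0.061, -0.703, 0.706, 0.057]
contact_force: [1.8, -0.4, 3.2]
finger_gap: 0.0007
```

Emit:
servo_tool --pt "0 0.15 0 0" --pt "0 0.15 0 0"

```text
time: 6.4
tcp_pos: [0.5529, -0.2848, 0.0475]
tcp_rot: [-0.061, -0.703, 0.706, 0.057]
contact_force: [0.5, 0.2, 3.9]
finger_gap: 0.0005
```

Emit:
servo_tool --pt "0 0.15 0 0" --pt "0 0.1 0 0"

```text
time: 6.65
tcp_pos: [0.553, -0.2849, 0.0448]
tcp_rot: [-0.061, -0.703, 0.706, 0.057]
contact_force: [2.1, -0.1, 3.6]
finger_gap: 0.0005
```

Emit:
servo_tool --pt "0 0.1 0 0" --pt "0 0.1 0 0"

```text
time: 6.9
tcp_pos: [0.553, -0.2849, 0.0427]
tcp_rot: [-0.061, -0.703, 0.706, 0.057]
contact_force: [2.8, -0.5, 4.5]
finger_gap: 0.0002
```

Emit:
servo_tool --pt "0 0.1 0 0" --pt "0 0.1 0 0"

```text
time: 7.15
tcp_pos: [0.5531, -0.2849, 0.0406]
tcp_rot: [-0.061, -0.703, 0.706, 0.057]
contact_force: [2.1, -0.1, 4.3]
finger_gap: 0.0005
```

Emit:
servo_tool --pt "0 0.1 0 0" --pt "0 0.1 0 0"

```text
time: 7.4
tcp_pos: [0.5531, -0.285, 0.0385]
tcp_rot: [-0.061, -0.703, 0.706, 0.057]
contact_force: [2.2, 0.1, 3.7]
finger_gap: 0.0001
```

Emit:
servo_tool --pt "0 0.1 0 0"

```text
time: 7.52
tcp_pos: [0.5532, -0.285, 0.0374]
tcp_rot: [-0.061, -0.703, 0.706, 0.057]
contact_force: [1.5, -0.3, 4.7]
finger_gap: 0.0004
```

Emit:
servo_tool --pt "0 0.1 0 0"

```text
time: 7.65
tcp_pos: [0.5532, -0.285, 0.0364]
tcp_rot: [-0.061, -0.703, 0.706, 0.057]
contact_force: [2.3, -0.8, 3.8]
finger_gap: 0.0004
```

Emit:
servo_tool --pt "0 0.1 0 0"

```text
time: 7.78
tcp_pos: [0.5532, -0.285, 0.0353]
tcp_rot: [-0.061, -0.703, 0.706, 0.057]
contact_force: [1.8, 0.4, 3.1]
finger_gap: 0.0008
```

Emit:
servo_tool --pt "0 0.1 0 0"

```text
time: 7.9
tcp_pos: [0.5533, -0.2851, 0.0342]
tcp_rot: [-0.061, -0.703, 0.706, 0.057]
contact_force: [2.8, -0.8, 4.1]
finger_gap: 0.0005
```

Emit:
servo_tool --pt "0 0.1 0 0"

```text
time: 8.02
tcp_pos: [0.5533, -0.285, 0.0332]
tcp_rot: [-0.061, -0.703, 0.706, 0.056]
contact_force: [2.8, -0.3, 4.0]
finger_gap: 0.0004
```

Emit:
servo_tool --pt "0 0.1 0 0"

```text
time: 8.15
tcp_pos: [0.5533, -0.2851, 0.0321]
tcp_rot: [-0.061, -0.703, 0.706, 0.056]
contact_force: [1.6, 0.1, 4.1]
finger_gap: -0.0001
```

Emit:
servo_tool --pt "0 0.05 0 0"

```text
time: 8.28
tcp_pos: [0.5533, -0.2851, 0.0315]
tcp_rot: [-0.061, -0.703, 0.706, 0.056]
contact_force: [2.1, -0.3, 3.7]
finger_gap: 0.0004
```

```bash
python3 - <<'E'
from h import *
go(.555,-.284,.05,-.168)
cv2.imwrite(f"pics/e.png",cv2.resize(cams.read_camera("side")[230:310,280:380],None,fx=7,fy=7,interpolation=2))
E
```

```text
tcp [ 0.5533 -0.2851  0.0315] F [ 2.1 -0.3  3.7] gap 0.0004 t 8.275 q6 1.156
toolx [-0.986  0.166 -0.007] tooly [ 0.006 -0.004 -1.   ] toolz [-0.166 -0.986  0.003]
shift cm [-0.16 -1.85 -0.13] turn 0.001
```

View pics/e.png

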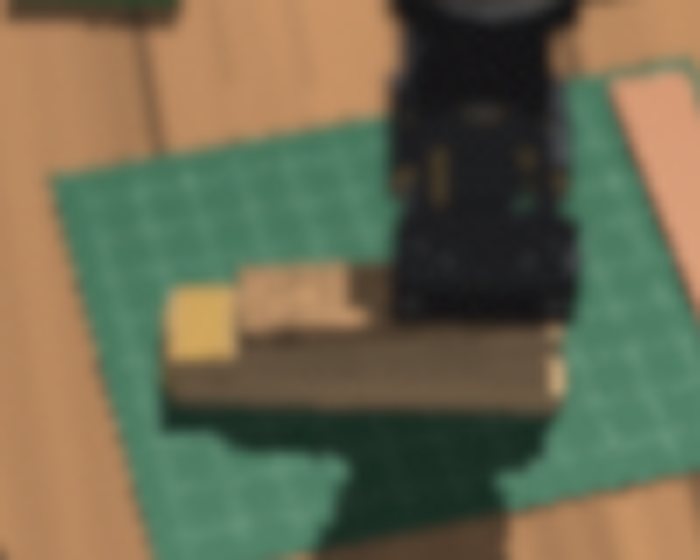

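Emit:
servo_tool --pt "0 0.1 0 0"

```text
time: 8.45
tcp_pos: [0.5533, -0.285, 0.0305]
tcp_rot: [-0.061, -0.703, 0.706, 0.056]
contact_force: [1.6, -1.2, 4.1]
finger_gap: 0.0006
```

Emit:
servo_tool --pt "0 0.1 0 0"

```text
time: 8.57
tcp_pos: [0.5534, -0.2851, 0.0294]
tcp_rot: [-0.061, -0.703, 0.706, 0.056]
contact_force: [2.4, 0.8, 4.3]
finger_gap: 0.0001
```

Emit:
servo_tool --pt "0 0.1 0 0"

```text
time: 8.7
tcp_pos: [0.5534, -0.2851, 0.0284]
tcp_rot: [-0.061, -0.703, 0.706, 0.056]
contact_force: [1.7, 0.4, 3.1]
finger_gap: 0.0003
```

```bash
python3 - <<'E'
from h import *
a=cams.read_camera("side");b=cams.read_camera("top")
print(proj("side",[.5534,-.2851,.0284]),proj("top",[.5534,-.2851,.0284]))
cv2.imwrite(f"pics/g.png",cv2.resize(a[240:305,290:380],None,fx=8,fy=8,interpolation=2))
cv2.imwrite(f"pics/g2.png",cv2.resize(b[160:250,350:440],None,fx=6,fy=6,interpolation=2))
E
```

```text
[[345.84723152 277.947682  ]] [[398.12938621 198.45352221]]
```

View pics/g.png

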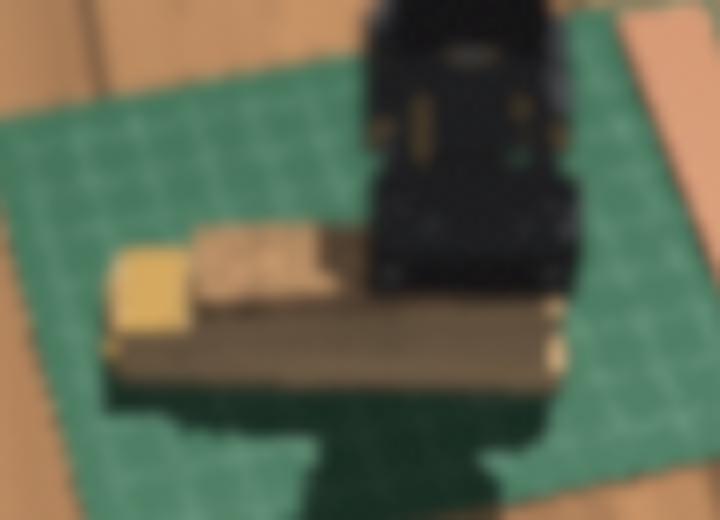

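View pics/g2.png

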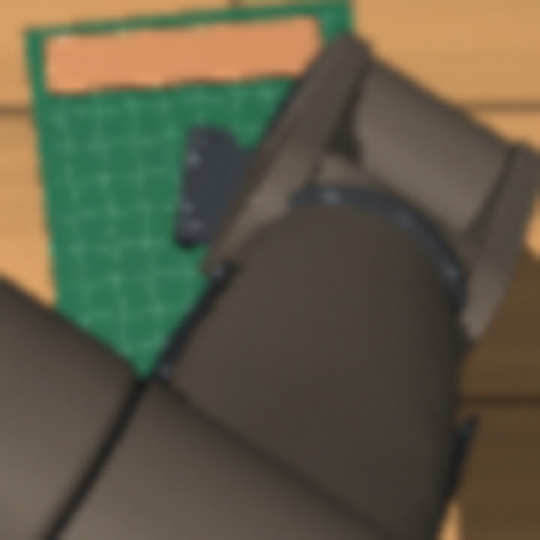

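Emit:
servo_tool --pt "0 0.1 0 0"

```text
time: 8.93
tcp_pos: [0.5533, -0.2851, 0.0273]
tcp_rot: [-0.061, -0.703, 0.706, 0.057]
contact_force: [2.0, -0.5, 4.2]
finger_gap: 0.0005
```

Emit:
servo_tool --pt "0 0.1 0 0"

```text
time: 9.05
tcp_pos: [0.5534, -0.2851, 0.0263]
tcp_rot: [-0.061, -0.703, 0.706, 0.056]
contact_force: [2.6, -1.1, 2.5]
finger_gap: 0.0004
```

Emit:
servo_tool --pt "0 0.1 0 0"

```text
time: 9.18
tcp_pos: [0.5535, -0.2851, 0.0252]
tcp_rot: [-0.061, -0.703, 0.706, 0.056]
contact_force: [1.8, -0.8, 4.3]
finger_gap: 0.0004
```

```bash
python3 - <<'E'
from h import *
go(.555,-.284,.05,-.168)
s=manip.read_state();print(s["torque"])
cv2.imwrite(f"pics/i.png",cv2.resize(cams.read_camera("side")[240:305,290:380],None,fx=8,fy=8,interpolation=2))
E
```

```text
tcp [ 0.5535 -0.2851  0.0252] F [ 1.8 -0.8  4.3] gap 0.0004 t 9.175 q6 1.156
toolx [-0.986  0.166 -0.007] tooly [ 0.007 -0.004 -1.   ] toolz [-0.166 -0.986  0.003]
shift cm [-0.15 -2.48 -0.13] turn 0.001
[ 0.00106723 -0.47022224  0.03505232]
```

View pics/i.png

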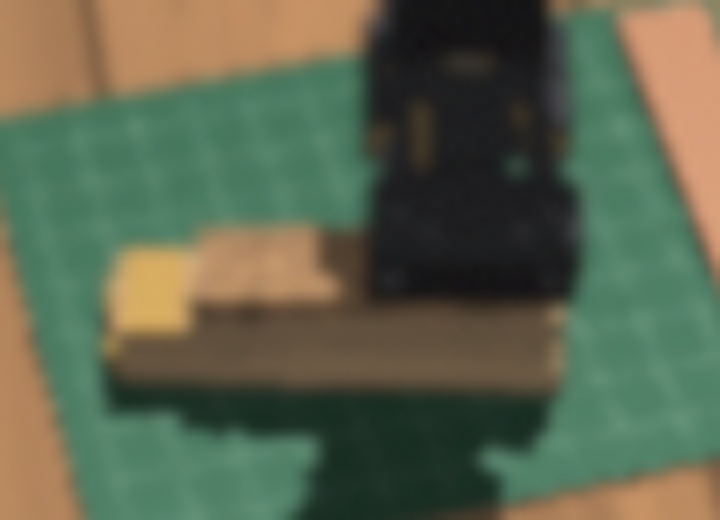

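```bash
python3 - <<'E'
from h import *
im=cv2.imread("pics/a_side.png")
s=4
P=np.array([.2576,-.5695,.1828]);z=np.array([.412,-.911,0]);u=np.array([0,0,1.])
q=[P+z*a+u*b for a in(-.0475,0,.0475) for b in(0,.0188,.078)]
uv=proj("side",q)
im=cv2.resize(im[270:380,170:310],None,fx=s,fy=s,interpolation=2)
for p in uv: cv2.circle(im,(int((p[0]-170)*s),int((p[1]-270)*s)),3,(0,0,255),-1)
cv2.imwrite("pics/j.png",im); print(uv)
E
```

```text
[[230.13318002 334.99011925]
 [229.06564624 330.42189411]
 [225.53402415 315.19539592]
 [239.70733666 351.15625656]
 [238.73029626 346.69892373]
 [235.49065312 331.80848568]
 [249.84475277 368.12395807]
 [248.97379062 363.80148531]
 [246.07903004 349.32740176]]
```

View pics/j.png

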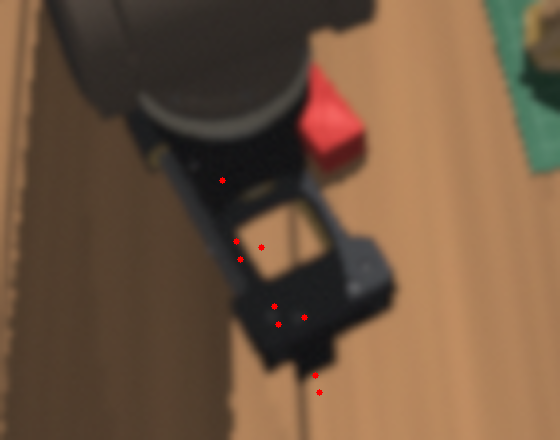

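Emit:
servo_tool --pt "0 0.1 0 0"

```text
time: 9.35
tcp_pos: [0.5535, -0.2851, 0.0241]
tcp_rot: [-0.061, -0.703, 0.706, 0.056]
contact_force: [2.7, -0.3, 3.9]
finger_gap: 0.0005
```

Emit:
servo_tool --pt "0 0.1 0 0"

```text
time: 9.48
tcp_pos: [0.5534, -0.2851, 0.023]
tcp_rot: [-0.061, -0.703, 0.706, 0.056]
contact_force: [1.8, -1.1, 3.3]
finger_gap: 0.0004
```

Emit:
servo_tool --pt "0 0.1 0 0"

```text
time: 9.6
tcp_pos: [0.5535, -0.2852, 0.0219]
tcp_rot: [-0.061, -0.703, 0.706, 0.056]
contact_force: [1.8, 0.3, 3.2]
finger_gap: 0.0003
```

Emit:
servo_tool --pt "0 0.1 0 0"

```text
time: 9.72
tcp_pos: [0.5535, -0.2852, 0.0209]
tcp_rot: [-0.061, -0.703, 0.706, 0.056]
contact_force: [2.8, -0.2, 4.2]
finger_gap: 0.0005
```

```bash
python3 - <<'E'
from h import *
a=cams.read_camera("side");cv2.imwrite("pics/k_raw.png",a)
cv2.imwrite(f"pics/k.png",cv2.resize(a[255:300,295:370],None,fx=10,fy=10,interpolation=2))
from fit import *
p=np.load("f.npz")["p"]
def row(v): return np.round((proj("side",v)[0]-[295,255])*10).tolist()
for k,f in dict(lowfreeNear=low(.08,-.018,.016),lowfreeNearBot=low(.08,-.018,.003),hingeNear=low(-.08,-.018,.016),topfreeNear=low(.08,-.018,.032),tophingeNear=low(-.08,-.018,.032),corkA=low(-.05,-.016,.033),corkB=low(-.05,-.016,.047),corkAf=low(-.05,.016,.033),corkBf=low(-.05,.016,.047)).items(): print(k,row(f(p)))
E
```

```text
lowfreeNear [648.0, 304.0]
lowfreeNearBot [645.0, 332.0]
hingeNear [89.0, 293.0]
topfreeNear [652.0, 269.0]
tophingeNear [88.0, 258.0]
corkA [194.0, 253.0]
corkB [194.0, 222.0]
corkAf [197.0, 165.0]
corkBf [197.0, 134.0]
```

View pics/k.png

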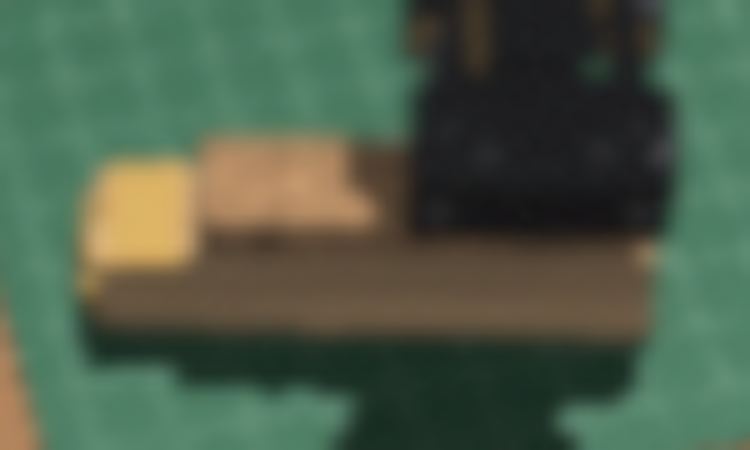

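Emit:
servo_tool --pt "0 0.1 0 0"

```text
time: 9.9
tcp_pos: [0.5536, -0.2852, 0.0197]
tcp_rot: [-0.061, -0.703, 0.706, 0.056]
contact_force: [2.4, 0.1, 3.0]
finger_gap: 0.0003
```

Emit:
servo_tool --pt "0 0.1 0 0"

```text
time: 10.02
tcp_pos: [0.5536, -0.2852, 0.0187]
tcp_rot: [-0.061, -0.703, 0.706, 0.056]
contact_force: [2.9, 0.2, 3.2]
finger_gap: 0.0004
```

Emit:
servo_tool --pt "0 0.1 0 0"

```text
time: 10.15
tcp_pos: [0.5536, -0.2852, 0.0176]
tcp_rot: [-0.061, -0.703, 0.706, 0.056]
contact_force: [2.8, -0.8, 4.1]
finger_gap: 0.0001
```

Emit:
servo_tool --pt "0 0.1 0 0"

```text
time: 10.28
tcp_pos: [0.5537, -0.2852, 0.0165]
tcp_rot: [-0.061, -0.703, 0.706, 0.056]
contact_force: [3.5, -0.2, 3.6]
finger_gap: 0.0002
```

```bash
python3 - <<'E'
from h import *
a=cams.read_camera("side");cv2.imwrite("pics/l_raw.png",a)
cv2.imwrite(f"pics/l.png",cv2.resize(a[255:300,295:370],None,fx=10,fy=10,interpolation=2))
s=manip.read_state();print(s["torque"],s["contact_force"])
E
```

```text
[-0.03335302 -0.47593508 -0.00559912] [ 1.93566144 -0.78529531  2.76070135]
```

View pics/l.png

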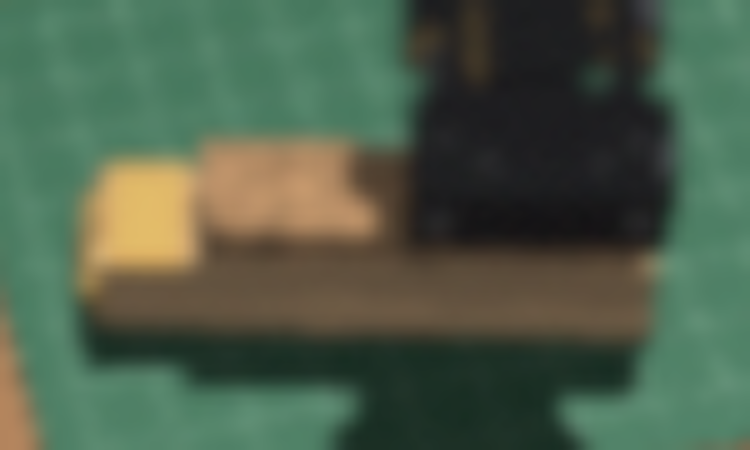

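Emit:
servo_tool --pt "0 0.1 0 0"

```text
time: 10.45
tcp_pos: [0.5537, -0.2852, 0.0154]
tcp_rot: [-0.061, -0.703, 0.706, 0.056]
contact_force: [2.9, -0.1, 4.2]
finger_gap: 0.0009
```

Emit:
servo_tool --pt "0 0.1 0 0"

```text
time: 10.58
tcp_pos: [0.5538, -0.2852, 0.0145]
tcp_rot: [-0.061, -0.703, 0.706, 0.056]
contact_force: [2.0, -0.6, 8.3]
finger_gap: 0.0005
```

Emit:
servo_tool --pt "0 0.1 0 0"

```text
time: 10.7
tcp_pos: [0.5539, -0.2854, 0.014]
tcp_rot: [-0.062, -0.703, 0.706, 0.056]
contact_force: [0.0, 1.1, 12.3]
finger_gap: 0.0005
```

Emit:
servo_tool --pt "0 0.1 0 0"

```text
time: 10.82
tcp_pos: [0.554, -0.2854, 0.0138]
tcp_rot: [-0.062, -0.703, 0.706, 0.056]
contact_force: [-0.6, 1.0, 15.1]
finger_gap: 0.0006
```

Emit:
servo_tool --pt "0 -2 0 0" --pt "0 -5 0 0" --pt "0 -5 0 0"

```text
time: 11.2
tcp_pos: [0.5491, -0.2827, 0.1312]
tcp_rot: [0.057, 0.705, -0.704, -0.061]
contact_force: [-0.1, -0.2, -0.1]
finger_gap: 0.0005
```

```bash
python3 - <<'E'
from h import *
go(.5146,-.2767,.1,-.168)
a=cams.read_camera("side");cv2.imwrite("pics/m_raw.png",a)
s=manip.read_state();P=s["tcp_pos"];M=R.from_quat(s["tcp_rot"]).as_matrix()
q=[P-M[:,1]*b+M[:,2]*c for b in(0,.0188,.078) for c in (0,.012)]
uv=proj("side",q);x0,y0,k=280,170,5
im=cv2.resize(a[y0:300,x0:400],None,fx=k,fy=k,interpolation=2)
for p in uv: cv2.circle(im,(int((p[0]-x0)*k),int((p[1]-y0)*k)),3,(0,0,255),-1)
cv2.imwrite("pics/m.png",im)
E
```

```text
tcp [ 0.5491 -0.2827  0.1312] F [-0.1 -0.2 -0.1] gap 0.0005 t 11.2 q6 1.156
toolx [-0.986  0.166  0.006] tooly [-0.005  0.003 -1.   ] toolz [-0.166 -0.986 -0.002]
shift cm [ 3.48  3.14 -0.02] turn 0.002
```

View pics/m.png

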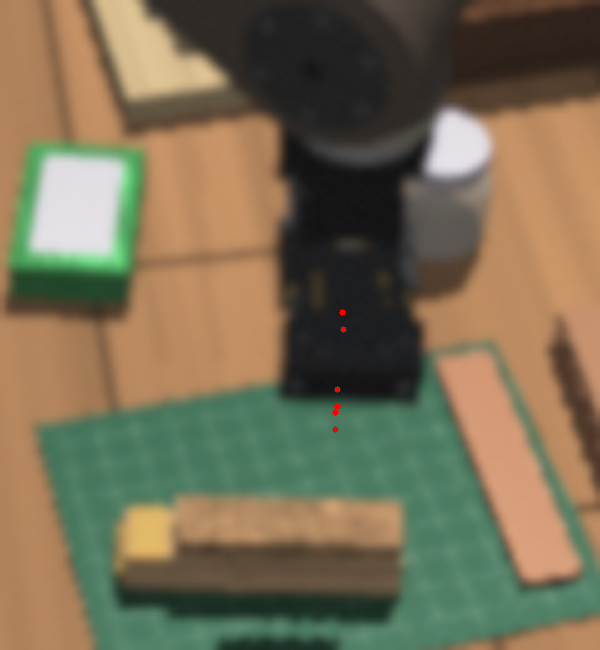

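Emit:
servo_tool --pt "1.7 2 0 0" --pt "1.7 2 0 0" --pt "0 2 0 0" --pt "0 2 0 0" --claw 7

```text
time: 11.75
tcp_pos: [0.5147, -0.2775, 0.0565]
tcp_rot: [-0.059, -0.704, 0.705, 0.059]
contact_force: [0.9, 0.3, 0.3]
finger_gap: 0.0354
```

```bash
python3 - <<'E'
from h import *
go(.5146,-.2767,.0,-.168)
a=cams.read_camera("side");cv2.imwrite("pics/n_raw.png",a)
s=manip.read_state();P=s["tcp_pos"];M=R.from_quat(s["tcp_rot"]).as_matrix()
q=[P-M[:,1]*b+M[:,2]*c for b in(0,.025) for c in (-.035,.035)]
uv=proj("side",q);x0,y0,k=280,170,5
im=cv2.resize(a[y0:300,x0:400],None,fx=k,fy=k,interpolation=2)
for p in uv: cv2.circle(im,(int((p[0]-x0)*k),int((p[1]-y0)*k)),3,(0,0,255),-1)
b=cams.read_camera("top")[150:250,340:440]
cv2.imwrite("pics/n.png",im);cv2.imwrite("pics/n2.png",cv2.resize(b,None,fx=5,fy=5))
E
```

```text
tcp [ 0.5147 -0.2775  0.0565] F [0.9 0.3 0.3] gap 0.0354 t 11.75 q6 1.131
toolx [-0.986  0.165  0.   ] tooly [-0.    -0.002 -1.   ] toolz [-0.165 -0.986  0.002]
shift cm [ 0.02  5.65 -0.09] turn 0.002
```

View pics/n.png

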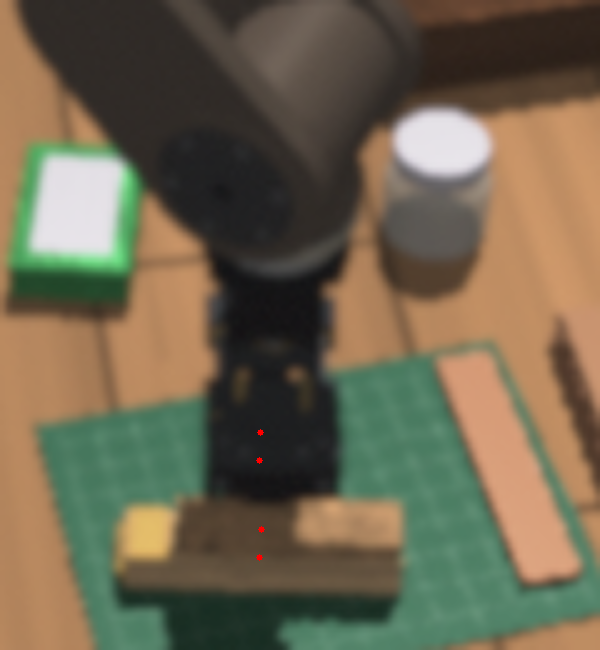

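View pics/n2.png

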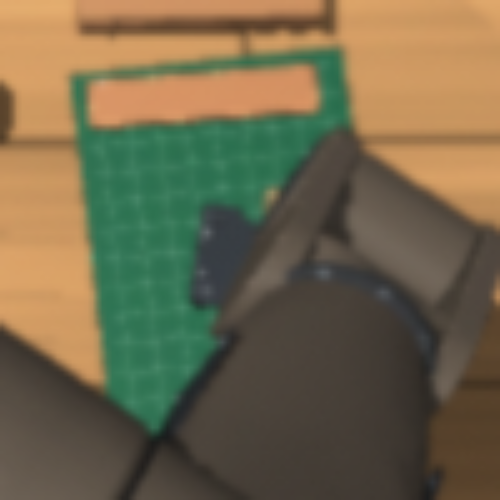

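Emit:
servo_tool --pt "0 0 0 0" --pt "0 0 0 0" --pt "0 0 0 0" --pt "0 0 0 0"

```text
time: 12.35
tcp_pos: [0.5141, -0.2771, 0.0567]
tcp_rot: [-0.058, -0.705, 0.705, 0.059]
contact_force: [-0.6, -0.4, -0.3]
finger_gap: 0.0699
```

```bash
python3 - <<'E'
from h import *
go(.5146,-.2767,.0,-.168)
a=cams.read_camera("side");cv2.imwrite("pics/n_raw.png",a)
s=manip.read_state();P=s["tcp_pos"];M=R.from_quat(s["tcp_rot"]).as_matrix()
q=[P-M[:,1]*b+M[:,2]*c for b in(0,.025) for c in (-.035,.035)]
uv=proj("side",q);x0,y0,k=290,220,8
im=cv2.resize(a[y0:295,x0:380],None,fx=k,fy=k,interpolation=2)
for p in uv: cv2.circle(im,(int((p[0]-x0)*k),int((p[1]-y0)*k)),3,(0,0,255),-1)
cv2.imwrite("pics/n3.png",im)
E
```

```text
tcp [ 0.5141 -0.2771  0.0567] F [-0.6 -0.4 -0.3] gap 0.0699 t 12.35 q6 1.131
toolx [-0.986  0.165  0.003] tooly [-0.003 -0.    -1.   ] toolz [-0.165 -0.986  0.001]
shift cm [-0.06  5.67 -0.05] turn 0.002
```

View pics/n3.png

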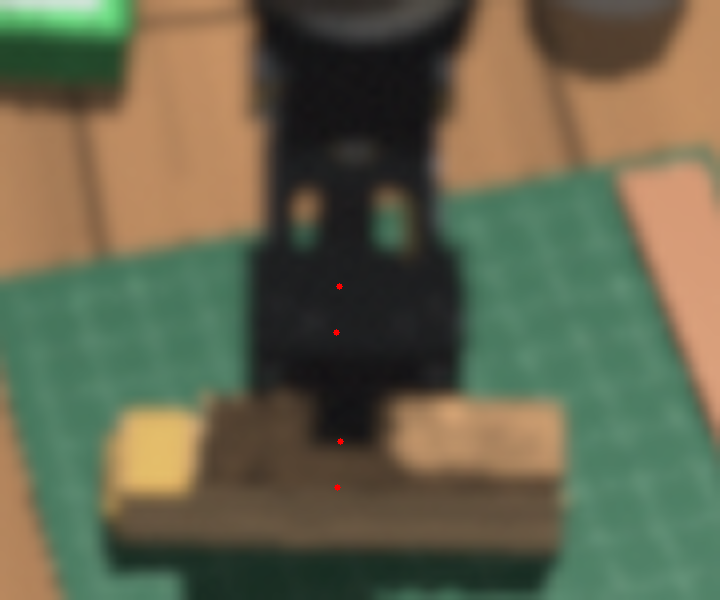

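Emit:
servo_tool --pt "0 2 0 0" --pt "0 2 0 0" --pt "0 1.5 0 0" --pt "0 0.5 0 0"

```text
time: 12.9
tcp_pos: [0.5148, -0.2777, -0.0037]
tcp_rot: [-0.058, -0.704, 0.705, 0.059]
contact_force: [-1.0, -0.7, -0.6]
finger_gap: 0.07
```

```bash
cat > look.py <<'E'
import sys
from h import *
n,x0,y0,w,h,k,out=sys.argv[1],*map(int,sys.argv[2:7]),sys.argv[7]
a=cams.read_camera(n);cv2.imwrite(f"pics/{out}_raw.png",a)
cv2.imwrite(f"pics/{out}.png",cv2.resize(a[y0:y0+h,x0:x0+w],None,fx=k,fy=k,interpolation=2))
s=manip.read_state();print(s["time"],np.round(s["tcp_pos"],4),np.round(s["contact_force"],1),s["finger_gap"])
E
python3 look.py side 290 220 90 75 8 q
```

```text
12.95 [ 0.5148 -0.2776 -0.0039] [ 0.4  0.5 -0.9] 0.06974206870688203
```

View pics/q.png

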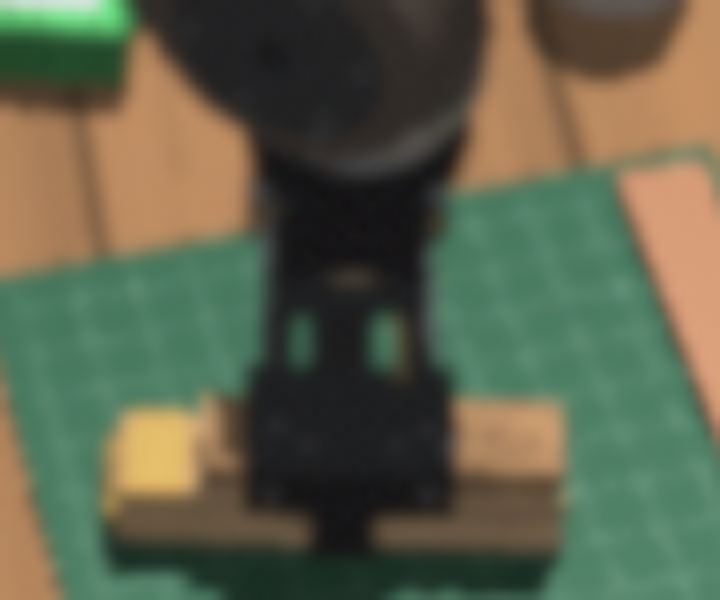

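Emit:
servo_tool --pt "0 0.4 0 0" --pt "0 0.3 0 0" --pt "0 0.3 0 0"

```text
time: 13.32
tcp_pos: [0.5154, -0.2781, -0.0132]
tcp_rot: [-0.059, -0.704, 0.706, 0.058]
contact_force: [0.7, -0.3, 0.1]
finger_gap: 0.0699
```

Emit:
servo_tool --pt "0 0.2 0 0" --pt "0 0.2 0 0"

```text
time: 13.58
tcp_pos: [0.5155, -0.2781, -0.0173]
tcp_rot: [-0.059, -0.704, 0.706, 0.058]
contact_force: [0.0, -0.3, 0.2]
finger_gap: 0.0698
```

```bash
python3 look.py side 290 220 90 75 8 r
```

```text
13.625 [ 0.5154 -0.2781 -0.0175] [-0.6 -0.6 -0.3] 0.07046844468614709
```

View pics/r.png

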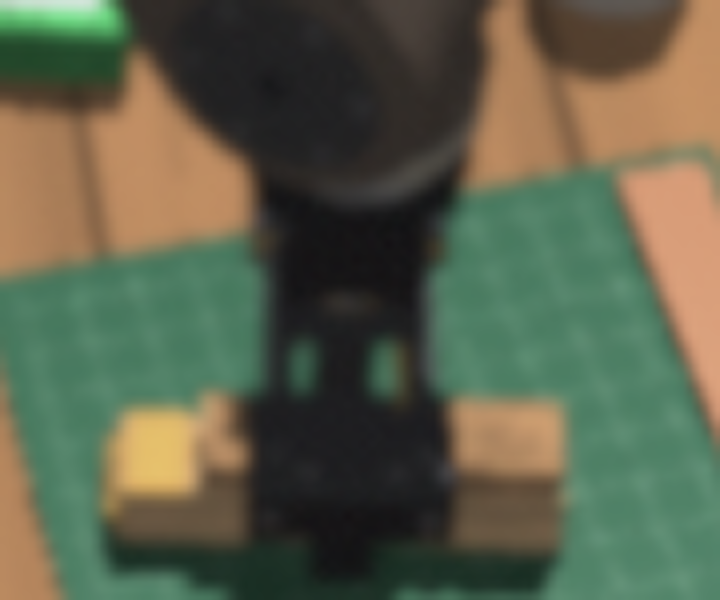

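Emit:
servo_tool --pt "0 0 0 0" --pt "0 0 0 0" --pt "0 0 0 0" --pt "0 0 0 0" --pt "0 0 0 0" --pt "0 0 0 0" --claw 2 --force 25

```text
time: 14.38
tcp_pos: [0.5154, -0.278, -0.0174]
tcp_rot: [-0.059, -0.704, 0.706, 0.058]
contact_force: [1.3, 0.1, -1.3]
finger_gap: 0.0355
```

Emit:
servo_tool --pt "0 0 0 0" --pt "0 0 0 0" --pt "0 0 0 0" --pt "0 0 0 0" --pt "0 -3 0 0" --pt "0 -5 0 0" --pt "0 -6 0 0" --pt "0 -6 0 0" --claw 7

```text
time: 15.38
tcp_pos: [0.5135, -0.2765, 0.1837]
tcp_rot: [0.056, 0.705, -0.704, -0.061]
contact_force: [1.0, 0.2, 0.3]
finger_gap: 0.0701
```

```bash
python3 - <<'E'
from h import *
f=np.load("f.npz");from fit import W
pp=f["pp"]; print(pp)
for d in(.06,.1): 
    w=W(pp,(.06-d,0,0)); print(d,w)
w=W(pp,(0,0,0)); go(w[0],w[1],.15,.088)
E
```

```text
[0.57522194 0.27261227 0.09111065 0.73651787]
0.06 [0.57522194 0.27261227 0.        ]
0.1 [0.53538784 0.26897289 0.        ]
tcp [ 0.5135 -0.2765  0.1837] F [1.  0.2 0.3] gap 0.0701 t 15.375 q6 1.131
toolx [-0.986  0.165  0.007] tooly [-0.006  0.002 -1.   ] toolz [-0.165 -0.986 -0.001]
shift cm [  2.95   3.47 -55.17] turn -0.254
```

Emit:
servo_tool --pt "0.3 0 -6 0" --pt "0.3 0 -6 0" --pt "0.3 0 -6 0" --pt "0.3 0 -6 0" --pt "0.3 0 -6 0" --pt "0.3 0 -6 0" --pt "0.3 0 -6 0" --pt "0.3 0 -6 0" --pt "0 0 0 -0.127" --pt "0 0 0 -0.127" --claw 0

```text
time: 16.62
tcp_pos: [0.5725, 0.2152, 0.1887]
tcp_rot: [0.031, -0.705, 0.707, -0.034]
contact_force: [-0.4, 0.4, -0.1]
finger_gap: 0.0006
```

```bash
python3 - <<'E'
from h import *
go(.5752,.2726,.13,.088)
E
python3 look.py side 285 110 130 90 6 s
```

```text
tcp [0.5725 0.2152 0.1887] F [-0.4  0.4 -0.1] gap 0.0006 t 16.625 q6 1.733
toolx [-0.996 -0.093 -0.005] tooly [ 0.005 -0.003 -1.   ] toolz [ 0.093 -0.996  0.003]
shift cm [-0.78  5.86 -5.71] turn 0.005
16.675 [0.5725 0.2151 0.1888] [-0.  -0.5  0.2] 0.000666458767822518
```

View pics/s.png

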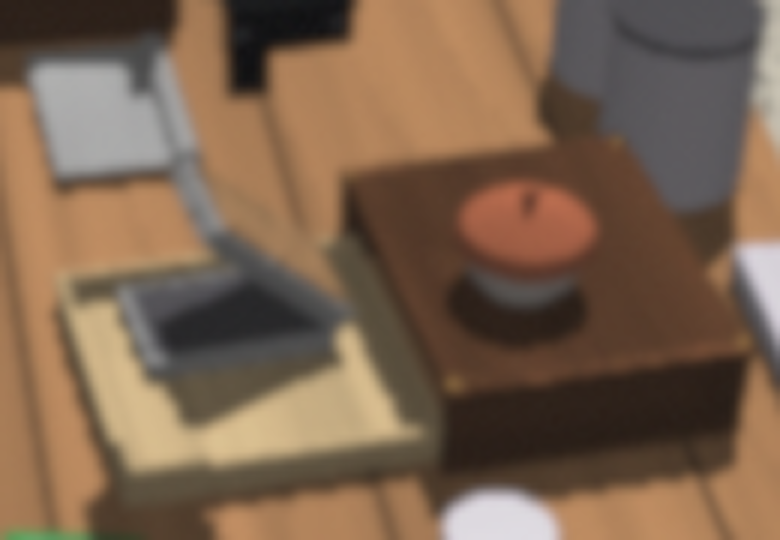

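```bash
python3 - <<'E'
from h import *
a=cv2.imread("pics/s_raw.png")
s=manip.read_state();P=s["tcp_pos"];M=R.from_quat(s["tcp_rot"]).as_matrix()
q=[P-M[:,1]*b+M[:,2]*c for b in(0,.025,.05) for c in (-.012,.012)]
uv=proj("side",q);x0,y0,k=230,40,4;print(uv)
im=cv2.resize(a[y0:180,x0:420],None,fx=k,fy=k,interpolation=2)
for p in uv: cv2.circle(im,(int((p[0]-x0)*k),int((p[1]-y0)*k)),3,(0,0,255),-1)
cv2.imwrite("pics/s3.png",im)
E
python3 look.py top 200 80 180 150 4 s2
```

```text
[[324.84829626 130.04739409]
 [326.65725897 133.91793533]
 [324.95683241 123.89289219]
 [326.785374   127.73187359]
 [325.06739242 117.61874631]
 [326.91584935 121.42358468]]
16.725 [0.5726 0.2146 0.1889] [-0.1  0.3 -0.3] 0.00041983574838664527
```

View pics/s3.png

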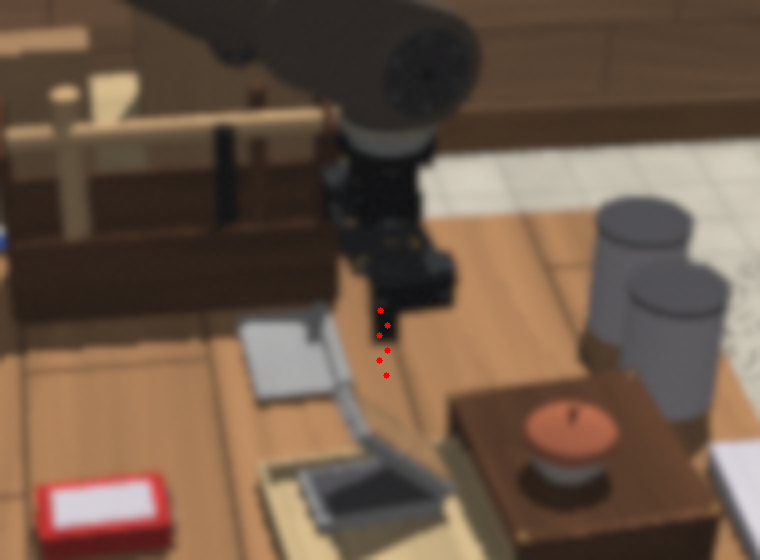

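View pics/s2.png

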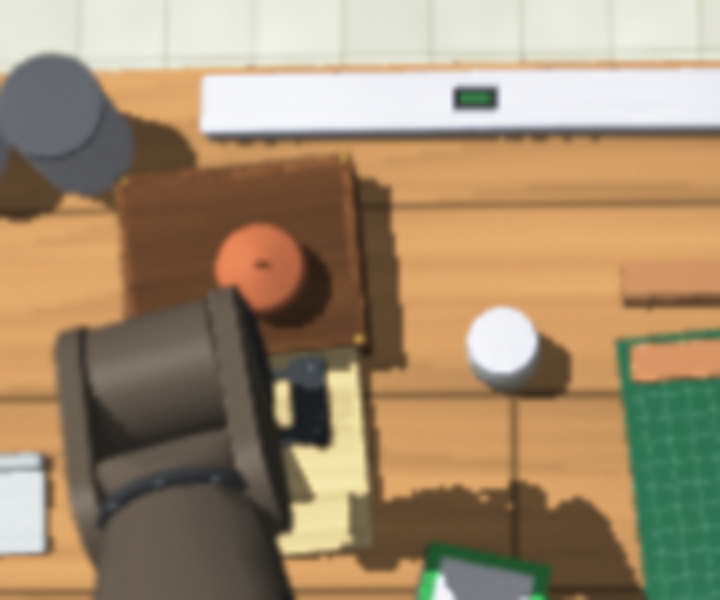

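Emit:
servo_tool --pt "0.1 2 -2.9 0.005" --pt "0.1 2 -2.9 0" --pt "0 2 0 0" --pt "0 1.5 0 0" --pt "0 0.8 0 0"

```text
time: 17.35
tcp_pos: [0.567, 0.2722, 0.1044]
tcp_rot: [0.021, -0.706, 0.707, -0.026]
contact_force: [0.1, 0.2, -0.2]
finger_gap: 0.0004
```

```bash
python3 - <<'E'
from h import *
go(.565,.2720,.09,.088)
E
python3 look.py side 285 90 130 90 6 t
```

```text
tcp [0.567  0.2722 0.1044] F [ 0.1  0.2 -0.2] gap 0.0004 t 17.35 q6 1.852
toolx [-0.998 -0.067 -0.007] tooly [ 0.007 -0.002 -1.   ] toolz [ 0.067 -0.998  0.002]
shift cm [0.21 1.44 0.01] turn -0.021
17.4 [0.5667 0.272  0.1036] [-0.9 -0.3 -1.1] 0.0005644063611776511
```

View pics/t.png

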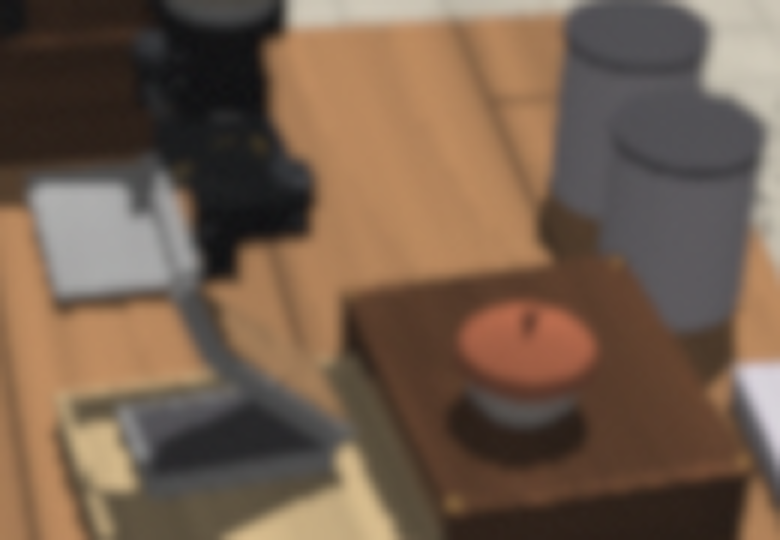

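Emit:
servo_tool --pt "-0.8 0.5 0 -0.02" --pt "0 0.7 0 0" --pt "0 0.5 0 0" --pt "0 0.5 0 0"

```text
time: 17.9
tcp_pos: [0.5766, 0.2721, 0.0818]
tcp_rot: [0.027, -0.706, 0.707, -0.034]
contact_force: [0.1, -0.5, -0.5]
finger_gap: 0.0005
```

Emit:
servo_tool --pt "0 0.5 0 0" --pt "0 0.5 0 0"

```text
time: 18.15
tcp_pos: [0.5773, 0.2723, 0.0721]
tcp_rot: [0.027, -0.706, 0.707, -0.034]
contact_force: [0.1, 0.4, 6.0]
finger_gap: 0.0005
```

```bash
python3 look.py side 285 90 130 90 6 u
```

```text
18.2 [0.5772 0.2722 0.0714] [1.8 0.4 1.8] 0.00040718831204913323
```

View pics/u.png

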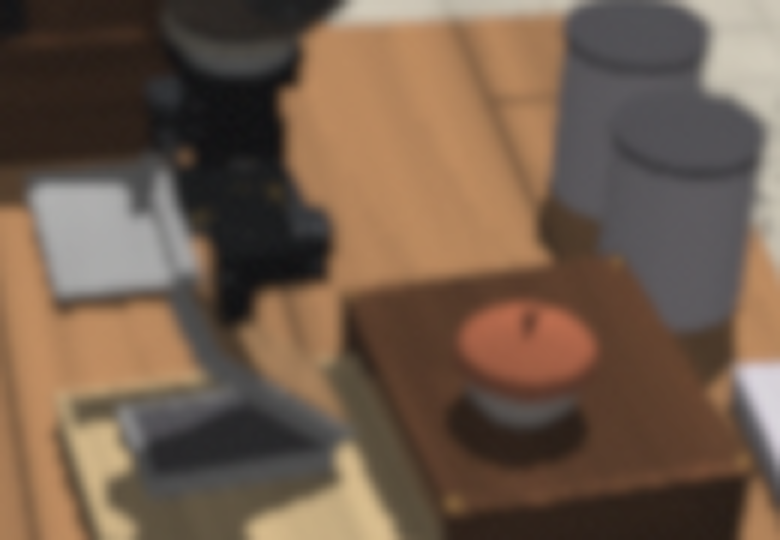

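Emit:
servo_tool --pt "0 0.5 0 0" --pt "0 0.5 0 0"

```text
time: 18.45
tcp_pos: [0.5783, 0.2726, 0.0626]
tcp_rot: [0.026, -0.706, 0.707, -0.035]
contact_force: [0.1, -0.2, 5.7]
finger_gap: 0.0008
```

Emit:
servo_tool --pt "0 0.5 0 0" --pt "0 0.5 0 0"

```text
time: 18.7
tcp_pos: [0.5793, 0.273, 0.0537]
tcp_rot: [-0.025, 0.706, -0.706, 0.036]
contact_force: [-0.7, -0.8, 7.3]
finger_gap: 0.0005
```

Emit:
servo_tool --pt "0 0.4 0 0" --pt "0 0.4 0 0"

```text
time: 18.95
tcp_pos: [0.58, 0.2733, 0.0468]
tcp_rot: [-0.024, 0.707, -0.706, 0.037]
contact_force: [-0.3, -1.2, 6.9]
finger_gap: 0.0002
```

```bash
python3 look.py side 285 90 130 90 6 v
```

```text
19.0 [0.5799 0.2733 0.0463] [0.3 0.3 5.5] 0.0005894597350652487
```

View pics/v.png

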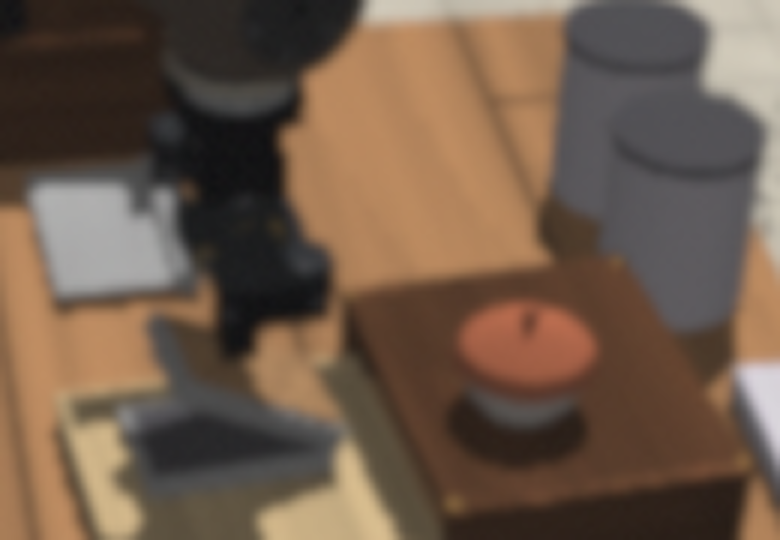

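Emit:
servo_tool --pt "0 -2.5 0 0" --pt "1.7 0 0 0" --pt "1.7 0 0 0" --pt "0 0.8 0 0" --pt "0 0.4 0 0"

```text
time: 19.62
tcp_pos: [0.545, 0.2703, 0.0585]
tcp_rot: [-0.025, 0.707, -0.706, 0.037]
contact_force: [-2.6, -0.4, 6.7]
finger_gap: 0.0004
```

Emit:
servo_tool --pt "0 0.4 0 0" --pt "0 0.4 0 0" --pt "0 0.4 0 0"

```text
time: 20.0
tcp_pos: [0.5459, 0.2701, 0.0455]
tcp_rot: [0.025, -0.706, 0.706, -0.036]
contact_force: [-3.1, 0.0, 5.4]
finger_gap: 0.0002
```

Emit:
servo_tool --pt "0 0.4 0 0" --pt "0 0.4 0 0"

```text
time: 20.25
tcp_pos: [0.5464, 0.27, 0.0366]
tcp_rot: [0.026, -0.706, 0.707, -0.035]
contact_force: [-2.5, -1.2, 5.8]
finger_gap: 0.0004
```

Emit:
servo_tool --pt "0 0.3 0 0" --pt "0 0.3 0 0"

```text
time: 20.5
tcp_pos: [0.5468, 0.2699, 0.0296]
tcp_rot: [0.026, -0.706, 0.707, -0.034]
contact_force: [-3.6, -0.2, 4.1]
finger_gap: 0.0003
```

```bash
python3 look.py side 285 90 130 90 6 w
```

```text
20.55 [0.5467 0.2698 0.0292] [-2.  -0.1  4. ] 0.00041989120308502745
```

View pics/w.png

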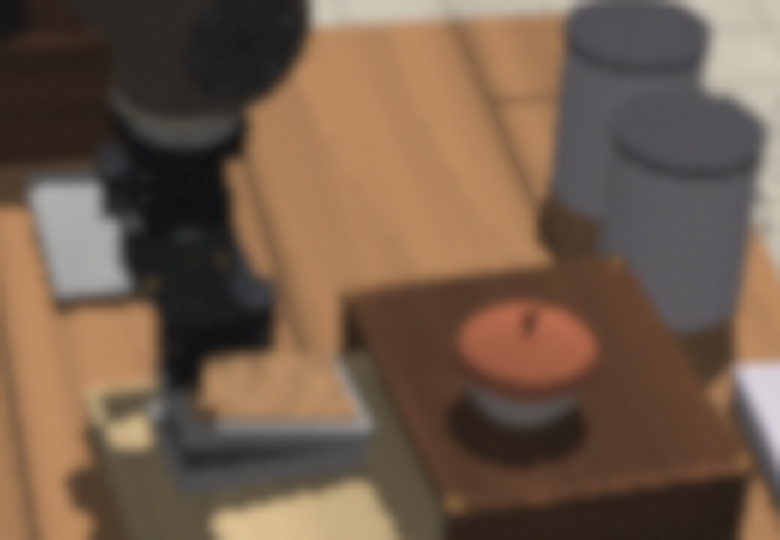

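Emit:
servo_tool --pt "0 -2.5 0 0" --pt "-1.2 0 0 0" --pt "-1.2 0 0 0" --pt "0 1 0 0" --pt "0 0.5 0 0"

```text
time: 21.18
tcp_pos: [0.5729, 0.2716, 0.0357]
tcp_rot: [0.027, -0.706, 0.707, -0.033]
contact_force: [0.3, -0.3, -0.4]
finger_gap: 0.0003
```

```bash
python3 look.py side 285 90 130 90 6 x; python3 look.py top 200 100 150 130 5 x2
```

```text
21.225 [0.5727 0.2715 0.0353] [ 0.  -0.6 -0.4] 0.00026464926604478467
21.275 [0.5727 0.2716 0.036 ] [0.4 0.1 0.1] 0.0005759608413100358
```

View pics/x.png

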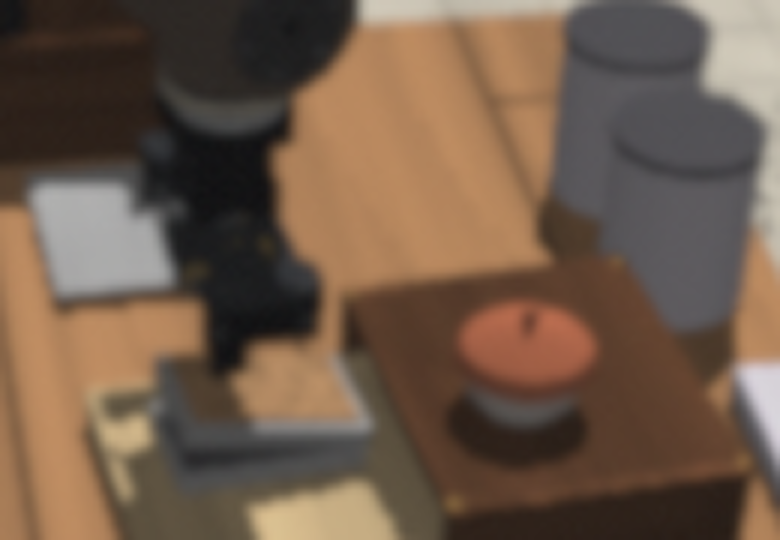

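View pics/x2.png

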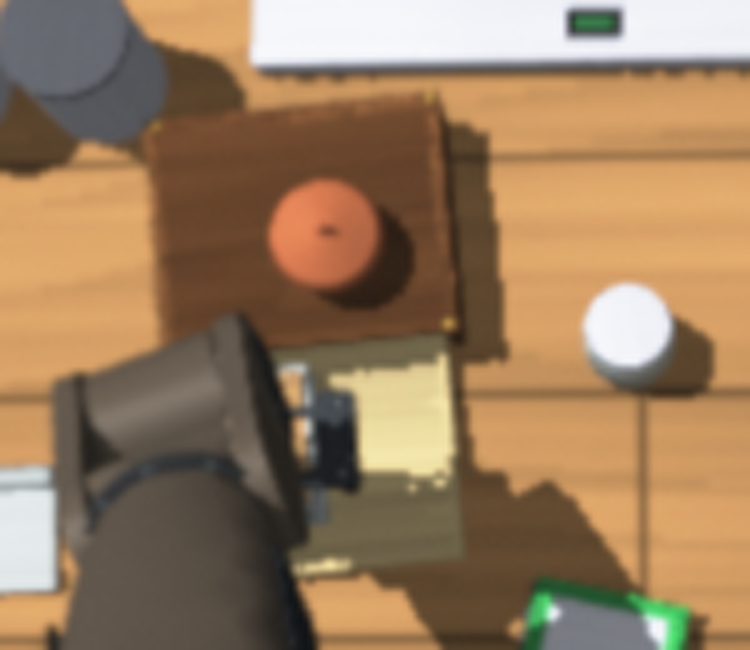

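Emit:
servo_tool --pt "0 0.3 0 0" --pt "0 0.3 0 0"

```text
time: 21.52
tcp_pos: [0.5726, 0.2717, 0.0297]
tcp_rot: [0.027, -0.706, 0.707, -0.033]
contact_force: [0.1, -1.0, -0.1]
finger_gap: 0.0004
```

Emit:
servo_tool --pt "0 0.2 0 0" --pt "0 0.2 0 0"

```text
time: 21.78
tcp_pos: [0.5725, 0.2717, 0.0257]
tcp_rot: [0.027, -0.706, 0.707, -0.033]
contact_force: [-2.7, -0.3, 6.3]
finger_gap: 0.0003
```

Emit:
servo_tool --pt "0 0.15 0 0" --pt "0 0.15 0 0"

```text
time: 22.02
tcp_pos: [0.5719, 0.2717, 0.0233]
tcp_rot: [0.027, -0.706, 0.707, -0.033]
contact_force: [-2.7, -0.9, 4.7]
finger_gap: 0.0003
```

Emit:
servo_tool --pt "0 0.1 0 0" --pt "0 0.1 0 0"

```text
time: 22.28
tcp_pos: [0.5714, 0.2716, 0.0219]
tcp_rot: [0.028, -0.706, 0.707, -0.033]
contact_force: [-3.3, -0.8, 5.0]
finger_gap: 0.0007
```

Emit:
servo_tool --pt "0 0.1 0 0" --pt "0 0.1 0 0"

```text
time: 22.52
tcp_pos: [0.5709, 0.2716, 0.0206]
tcp_rot: [0.028, -0.706, 0.707, -0.033]
contact_force: [-1.7, -0.2, 5.3]
finger_gap: 0.0006
```

Emit:
servo_tool --pt "0 0.1 0 0" --pt "0 0.1 0 0"

```text
time: 22.78
tcp_pos: [0.5704, 0.2715, 0.0193]
tcp_rot: [0.028, -0.706, 0.707, -0.033]
contact_force: [-2.6, -1.3, 4.5]
finger_gap: 0.0006
```

Emit:
servo_tool --pt "0 0.1 0 0" --pt "0 0.1 0 0"

```text
time: 23.02
tcp_pos: [0.57, 0.2715, 0.0179]
tcp_rot: [0.028, -0.706, 0.707, -0.033]
contact_force: [-3.4, -0.5, 5.2]
finger_gap: 0.0003
```

```bash
python3 look.py side 285 110 130 90 6 y
```

```text
23.075 [0.57   0.2715 0.0178] [-3.3 -0.9  5.3] 0.0005140054247810356
```

View pics/y.png

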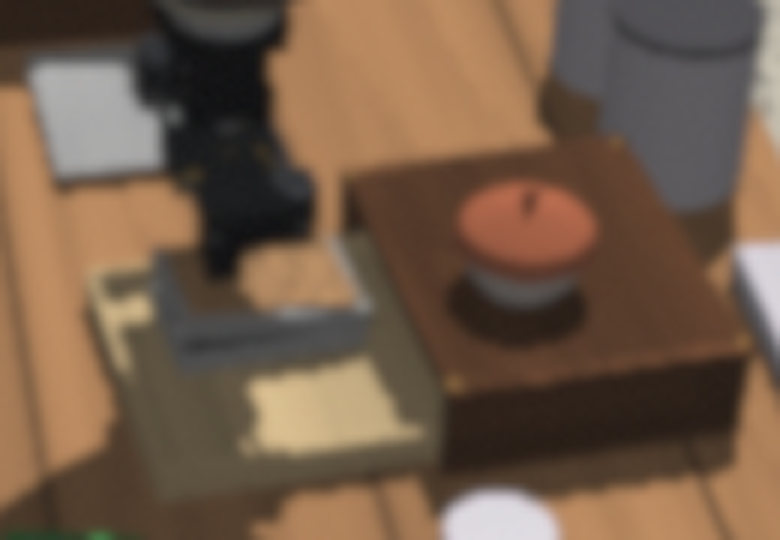

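Emit:
servo_tool --pt "0 0.1 0 0" --pt "0 0.1 0 0"

```text
time: 23.32
tcp_pos: [0.5696, 0.2714, 0.0162]
tcp_rot: [0.028, -0.706, 0.707, -0.032]
contact_force: [-2.7, -0.8, 4.7]
finger_gap: 0.0004
```

Emit:
servo_tool --pt "0 0.1 0 0" --pt "0 0.1 0 0"

```text
time: 23.58
tcp_pos: [0.5694, 0.2714, 0.0143]
tcp_rot: [0.029, -0.706, 0.707, -0.032]
contact_force: [-3.0, -0.8, 4.9]
finger_gap: 0.0002
```

Emit:
servo_tool --pt "0 0.1 0 0"

```text
time: 23.7
tcp_pos: [0.5693, 0.2714, 0.0133]
tcp_rot: [0.029, -0.706, 0.707, -0.032]
contact_force: [-2.9, -0.8, 5.1]
finger_gap: 0.0003
```

Emit:
servo_tool --pt "0 0.1 0 0"

```text
time: 23.82
tcp_pos: [0.5693, 0.2714, 0.0122]
tcp_rot: [0.029, -0.706, 0.707, -0.032]
contact_force: [-3.3, -1.4, 5.1]
finger_gap: 0.0004
```

Emit:
servo_tool --pt "0 0.1 0 0"

```text
time: 23.95
tcp_pos: [0.5693, 0.2713, 0.011]
tcp_rot: [0.029, -0.705, 0.707, -0.032]
contact_force: [-3.3, -0.6, 4.0]
finger_gap: 0.0007
```

Emit:
servo_tool --pt "0 0.1 0 0"

```text
time: 24.08
tcp_pos: [0.5693, 0.2713, 0.01]
tcp_rot: [0.029, -0.705, 0.707, -0.032]
contact_force: [-3.3, -1.2, 4.3]
finger_gap: 0.0005
```

Emit:
servo_tool --pt "0 0.1 0 0"

```text
time: 24.2
tcp_pos: [0.5693, 0.2713, 0.0089]
tcp_rot: [0.029, -0.705, 0.707, -0.032]
contact_force: [-2.8, -1.1, 5.0]
finger_gap: 0.0004
```

Emit:
servo_tool --pt "0 0.1 0 0"

```text
time: 24.32
tcp_pos: [0.5693, 0.2713, 0.0079]
tcp_rot: [0.029, -0.706, 0.707, -0.032]
contact_force: [-3.7, -1.1, 8.0]
finger_gap: 0.0003
```

```bash
python3 look.py side 295 140 80 65 9 z
```

```text
24.375 [0.5694 0.2713 0.0079] [-3.  -0.2  7.7] 0.000515183056315018
```

View pics/z.png

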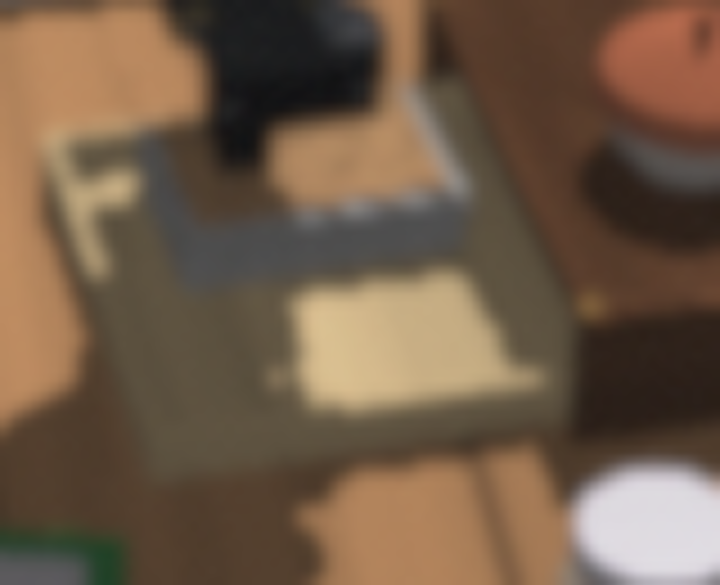

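Shut stop beginning to be felt; the lid lies parallel on the base. A little more to confirm.

Emit:
servo_tool --pt "0 0.1 0 0"

```text
time: 24.5
tcp_pos: [0.57, 0.2714, 0.0074]
tcp_rot: [0.028, -0.706, 0.707, -0.033]
contact_force: [-3.6, -1.5, 12.3]
finger_gap: 0.0004
```

Emit:
servo_tool --pt "0 0.1 0 0"

```text
time: 24.62
tcp_pos: [0.5708, 0.2716, 0.0073]
tcp_rot: [0.027, -0.706, 0.707, -0.034]
contact_force: [-3.5, -3.1, 13.8]
finger_gap: 0.0008
```

Emit:
servo_tool --pt "0 0.1 0 0"

```text
time: 24.75
tcp_pos: [0.5718, 0.2717, 0.0073]
tcp_rot: [0.027, -0.706, 0.707, -0.034]
contact_force: [-2.6, -2.4, 13.2]
finger_gap: 0.0005
```

Emit:
servo_tool --pt "0 -2 0 0" --pt "0 -5 0 0" --pt "0 -5 0 0" --pt "0 0 6 0" --pt "0 0 6 0" --pt "0 0 6 0" --pt "0 0 6 0" --pt "0 0 6 0"

```text
time: 25.75
tcp_pos: [0.6017, -0.0316, 0.1305]
tcp_rot: [0.025, -0.706, 0.707, -0.041]
contact_force: [1.1, -0.1, -0.9]
finger_gap: 0.0003
```

```bash
python3 look.py side 285 110 130 90 6 A; python3 look.py top 210 110 100 115 5 A2
```

```text
25.8 [ 0.6024 -0.038   0.1304] [ 1.1 -4.5  0.1] 0.00017757936788802986
25.85 [ 0.602  -0.0349  0.1302] [-1.2  0.9 -0.4] 0.0005580134200325476
```

View pics/A.png

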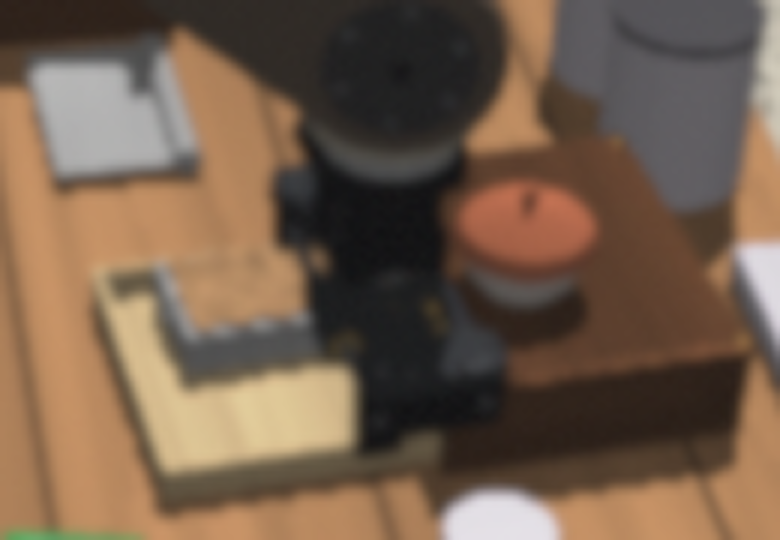

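View pics/A2.png

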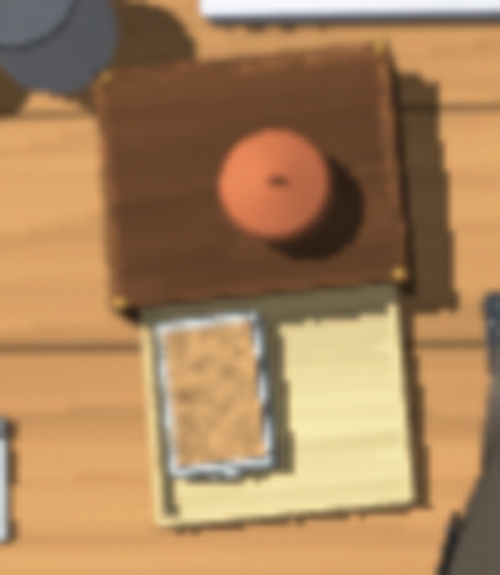

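```bash
python3 - <<'E'
from h import *
go(.5384,.1749,.06,.0876)
print(proj("top",[[.5384,.1749,.015]])-[210,110], (proj("side",[[.5384,.1749,.015]])-[285,110])*6)
E
```

```text
tcp [ 0.602  -0.0349  0.1302] F [-1.2  0.9 -0.4] gap 0.0006 t 25.85 q6 1.313
toolx [-0.996 -0.088 -0.022] tooly [ 0.022 -0.001 -1.   ] toolz [ 0.088 -0.996  0.003]
shift cm [  4.65   6.86 -21.48] turn 0.0
[[69.54372092 93.64800972]] [[192.5826445  417.10803512]]
```

Emit:
servo_tool --pt "1.15 0 -5.3 0" --pt "1.15 0 -5.3 0" --pt "1.15 0 -5.3 0" --pt "1.15 0 -5.3 0" --pt "0 3 0 0" --pt "0 3 0 0"

```text
time: 26.6
tcp_pos: [0.541, 0.1802, 0.0677]
tcp_rot: [0.019, -0.706, 0.707, -0.041]
contact_force: [0.7, -1.0, -0.8]
finger_gap: 0.0004
```

```bash
python3 - <<'E'
from h import *
go(.5384,.1749,-.01,.0876)
E
python3 look.py side 285 110 130 90 6 B
```

```text
tcp [0.541  0.1802 0.0677] F [ 0.7 -1.  -0.8] gap 0.0004 t 26.6 q6 1.701
toolx [-0.996 -0.085 -0.032] tooly [ 0.032  0.001 -0.999] toolz [ 0.085 -0.996  0.002]
shift cm [0.55 7.76 0.49] turn -0.002
26.65 [0.5394 0.1797 0.0642] [-2.2 -0.8 -3.3] 0.00022718951882500153
```

View pics/B.png

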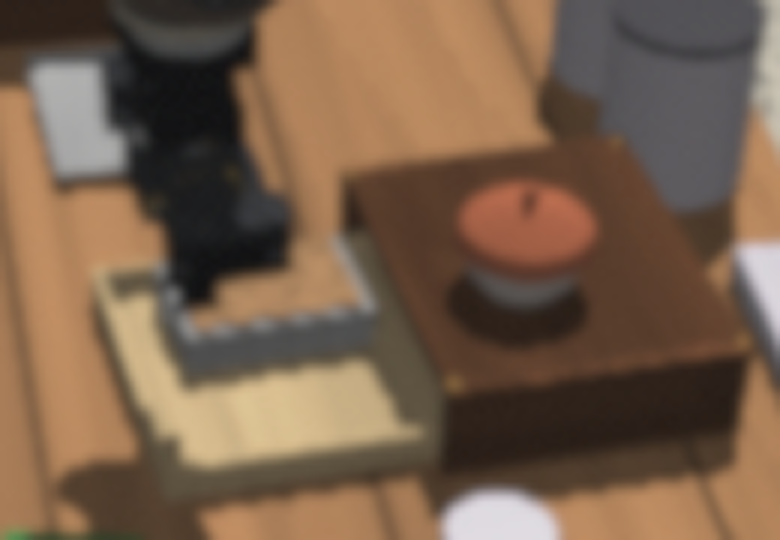

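Emit:
servo_tool --pt "0.3 2.5 0.5 0" --pt "0 2 0 0" --pt "0 1.5 0 0" --pt "0 0.8 0 0"

```text
time: 27.15
tcp_pos: [0.5397, 0.1759, -0.0052]
tcp_rot: [0.02, -0.706, 0.707, -0.041]
contact_force: [-0.3, -0.1, 0.1]
finger_gap: 0.0003
```

Emit:
servo_tool --pt "0 0.4 0 0" --pt "0 0.3 0 0"

```text
time: 27.4
tcp_pos: [0.5404, 0.1761, -0.0121]
tcp_rot: [0.02, -0.706, 0.707, -0.041]
contact_force: [-0.6, -0.2, 0.5]
finger_gap: 0.0001
```

```bash
python3 - <<'E'
from h import *
go(.5384,.1749,-.016,.0876)
E
python3 look.py side 285 110 130 90 6 C
```

```text
tcp [ 0.5404  0.1761 -0.0121] F [-0.6 -0.2  0.5] gap 0.0001 t 27.4 q6 1.695
toolx [-0.996 -0.086 -0.03 ] tooly [ 0.03  0.   -1.  ] toolz [ 0.086 -0.996  0.002]
shift cm [0.23 0.38 0.11] turn -0.001
27.45 [ 0.5403  0.1761 -0.0124] [-0.6  0.6 -0.2] 0.0006409215727878233
```

View pics/C.png

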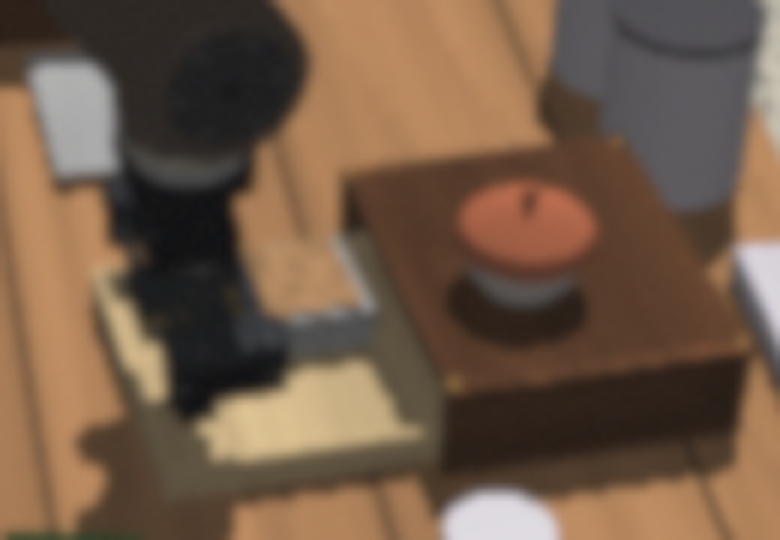

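Emit:
servo_tool --pt "0 0.3 0 0" --pt "0.8 0 0 0" --pt "0.6 0 0 0"

```text
time: 27.82
tcp_pos: [0.5261, 0.1749, -0.0154]
tcp_rot: [0.019, -0.706, 0.707, -0.041]
contact_force: [7.2, 0.7, -0.6]
finger_gap: 0.0006
```

Emit:
servo_tool --pt "0.6 0 0 0" --pt "0.5 0 0 0"

```text
time: 28.08
tcp_pos: [0.5155, 0.1739, -0.0153]
tcp_rot: [0.018, -0.706, 0.706, -0.043]
contact_force: [4.9, -0.6, -1.6]
finger_gap: 0.0005
```

Emit:
servo_tool --pt "0.5 0 0 0" --pt "0.5 0 0 0"

```text
time: 28.32
tcp_pos: [0.5055, 0.173, -0.0153]
tcp_rot: [0.018, -0.706, 0.706, -0.043]
contact_force: [3.6, 0.3, 0.7]
finger_gap: 0.0004
```

```bash
python3 look.py side 285 110 130 90 6 D
```

```text
28.375 [ 0.5047  0.173  -0.0154] [1.6 0.  2. ] 0.00019608017443924393
```

View pics/D.png

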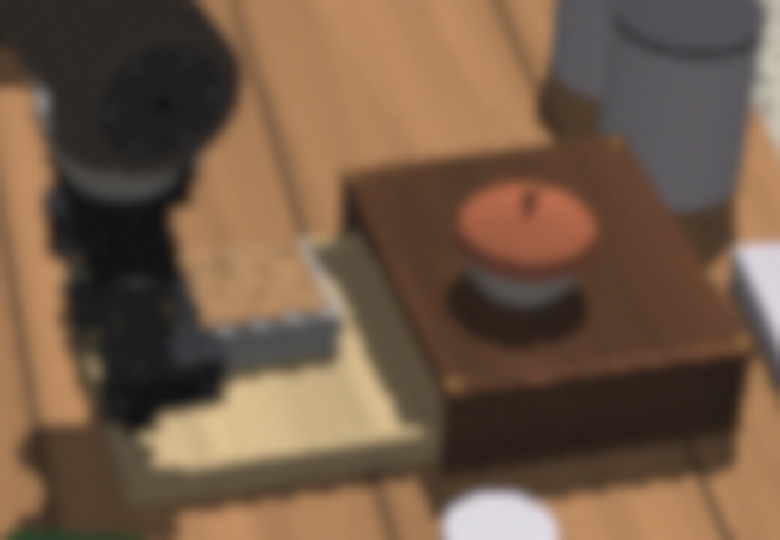

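Emit:
servo_tool --pt "-0.5 0 0 0" --pt "0 -4 0 0" --pt "0 -5 0 0" --pt "0 -5 0 0" --pt "0 0 6 0" --pt "0 0 6 0" --pt "0 0 6 0" --pt "0 0 6 0" --pt "0 0 6 0" --pt "0 0 6 0" --pt "0 0 6 0" --claw 7

```text
time: 29.75
tcp_pos: [0.5411, -0.2533, 0.1296]
tcp_rot: [-0.025, 0.707, -0.706, 0.042]
contact_force: [0.1, -0.3, -0.0]
finger_gap: 0.0701
```

```bash
python3 - <<'E'
from h import *
go(.5146,-.2775,.06,-.168)
E
```

```text
tcp [ 0.5411 -0.2533  0.1296] F [ 0.1 -0.3 -0. ] gap 0.0701 t 29.75 q6 0.909
toolx [-0.995 -0.094 -0.025] tooly [ 0.024  0.003 -1.   ] toolz [ 0.094 -0.996 -0.   ]
shift cm [3.04 6.89 2.16] turn 0.262
```

Emit:
servo_tool --pt "1.5 1 1.1 0" --pt "1.5 1 1.1 0" --pt "0 0 0 0.131" --pt "0 0 0 0.131" --pt "0 1 0 0"

```text
time: 30.38
tcp_pos: [0.5099, -0.2793, 0.0956]
tcp_rot: [0.069, 0.707, -0.702, -0.055]
contact_force: [0.8, 0.1, 1.0]
finger_gap: 0.07
```

```bash
python3 - <<'E'
from h import *
go(.5146,-.2775,-.02,-.168)
E
python3 look.py side 290 220 90 75 8 E
```

```text
tcp [ 0.5099 -0.2793  0.0956] F [0.8 0.1 1. ] gap 0.07 t 30.375 q6 1.108
toolx [-0.984  0.175 -0.019] tooly [ 0.02   0.006 -1.   ] toolz [-0.175 -0.984 -0.009]
shift cm [-0.21 11.57 -0.15] turn -0.008
30.425 [ 0.5093 -0.2789  0.0939] [-0.5  0.  -1.9] 0.07017617130559003
```

View pics/E.png

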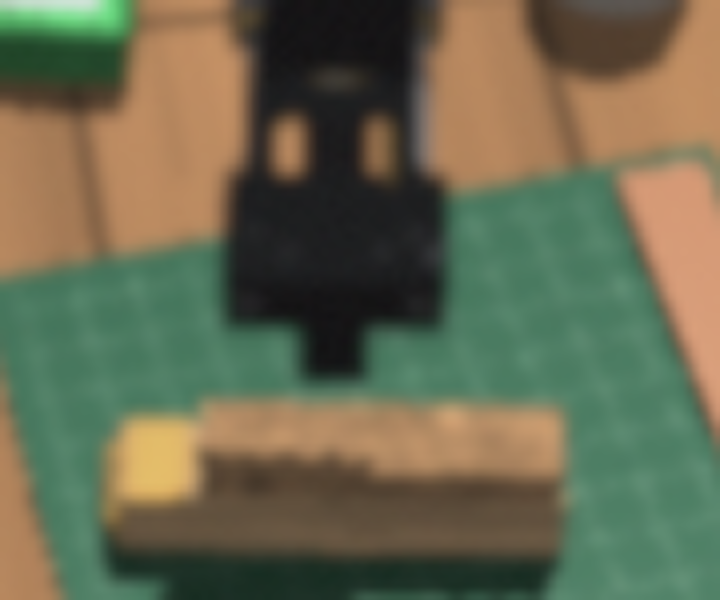

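Emit:
servo_tool --pt "-0.2 3 -0.1 0" --pt "0 3 0 0" --pt "0 2.5 0 0" --pt "0 1.2 0 0" --pt "0 0.7 0 0"

```text
time: 31.05
tcp_pos: [0.5126, -0.2746, -0.0144]
tcp_rot: [0.061, 0.708, -0.701, -0.05]
contact_force: [0.1, -0.1, -0.1]
finger_gap: 0.0702
```

Emit:
servo_tool --pt "0 0.3 0 0" --pt "0 0.2 0 0"

```text
time: 31.3
tcp_pos: [0.513, -0.2746, -0.019]
tcp_rot: [0.061, 0.708, -0.702, -0.049]
contact_force: [-0.3, 0.2, 0.6]
finger_gap: 0.0703
```

Emit:
servo_tool --pt "0 0.2 0 0"

```text
time: 31.42
tcp_pos: [0.5133, -0.2748, -0.0206]
tcp_rot: [0.061, 0.708, -0.702, -0.049]
contact_force: [-0.0, 0.5, -0.4]
finger_gap: 0.0697
```

Emit:
servo_tool --pt "0 0.15 0 0" --pt "0 0 0 0" --pt "0 0 0 0" --pt "0 0 0 0" --pt "0 0 0 0" --pt "0 0 0 0" --pt "0 0 0 0" --claw 2 --force 28

```text
time: 32.3
tcp_pos: [0.5136, -0.2751, -0.0215]
tcp_rot: [0.062, 0.708, -0.702, -0.049]
contact_force: [-0.6, 0.3, 0.0]
finger_gap: 0.0357
```

Emit:
servo_tool --pt "0 -1 0 0" --pt "0 -2 0 0" --pt "0 -3 0 0" --pt "0 0 0 0"

```text
time: 32.8
tcp_pos: [0.5118, -0.2751, 0.0407]
tcp_rot: [0.061, 0.708, -0.702, -0.049]
contact_force: [0.4, 0.2, -2.9]
finger_gap: 0.0359
```

```bash
python3 - <<'E'
from h import *
go(.5863,.1792,.12,.0876)
E
python3 look.py side 280 200 110 90 7 F
```

```text
tcp [ 0.5118 -0.2751  0.0407] F [ 0.4  0.2 -2.9] gap 0.0359 t 32.8 q6 1.092
toolx [-0.988  0.156 -0.016] tooly [ 0.018  0.008 -1.   ] toolz [-0.156 -0.988 -0.011]
shift cm [ -0.4   -7.43 -46.12] turn -0.244
32.85 [ 0.5112 -0.2747  0.0394] [-0.4  0.6 -2.4] 0.035605960730537775
```

View pics/F.png

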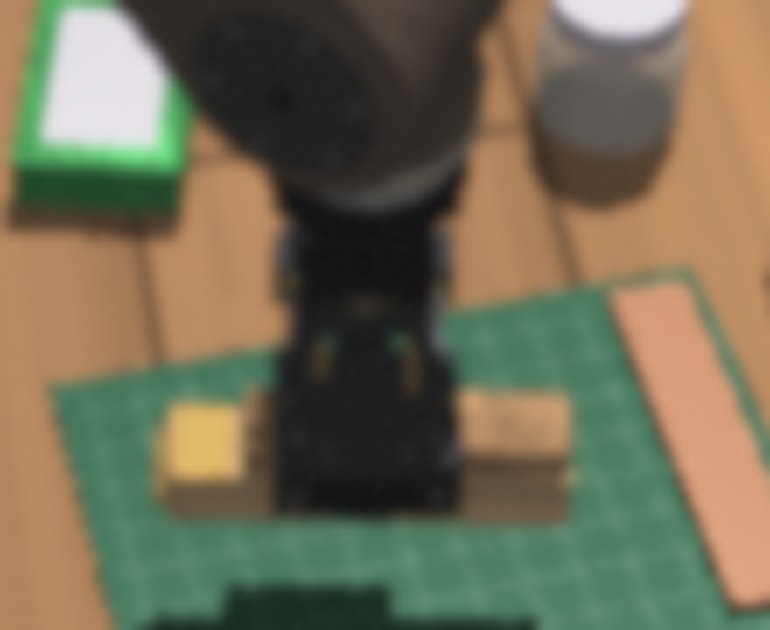

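Emit:
servo_tool --pt "0 -3 0 0" --pt "0 -4 0 0" --pt "0 0 -5.2 0" --pt "0 0 -5.2 0" --pt "0 0 -5.2 0" --pt "0 0 -5.2 0" --pt "0 0 -5.2 0" --pt "0 0 -5.2 0" --pt "0 0 -5.2 0" --pt "0 0 -4 -0.08" --pt "0 0 -3 -0.08" --pt "0 0 0 -0.08"

```text
time: 34.35
tcp_pos: [0.5719, 0.1682, 0.1025]
tcp_rot: [-0.032, 0.711, -0.702, 0.03]
contact_force: [0.0, 0.0, -2.5]
finger_gap: 0.0357
```

```bash
python3 - <<'E'
from h import *
go(.5863,.1792,.06,.0876)
E
python3 look.py side 270 90 150 110 5 G;python3 look.py top 200 100 150 130 5 G2
```

```text
tcp [0.5719 0.1682 0.1025] F [ 0.   0.  -2.5] gap 0.0357 t 34.35 q6 1.64
toolx [-0.996 -0.088  0.002] tooly [-0.003  0.014 -1.   ] toolz [ 0.088 -0.996 -0.014]
shift cm [-1.54  4.26 -0.91] turn 0.0
34.4 [0.5717 0.1674 0.1023] [-0.3  0.7 -4.4] 0.03558019593881551
34.45 [0.5718 0.1667 0.1025] [ 0.6 -0.5 -2.5] 0.0361894931502199
```

View pics/G.png

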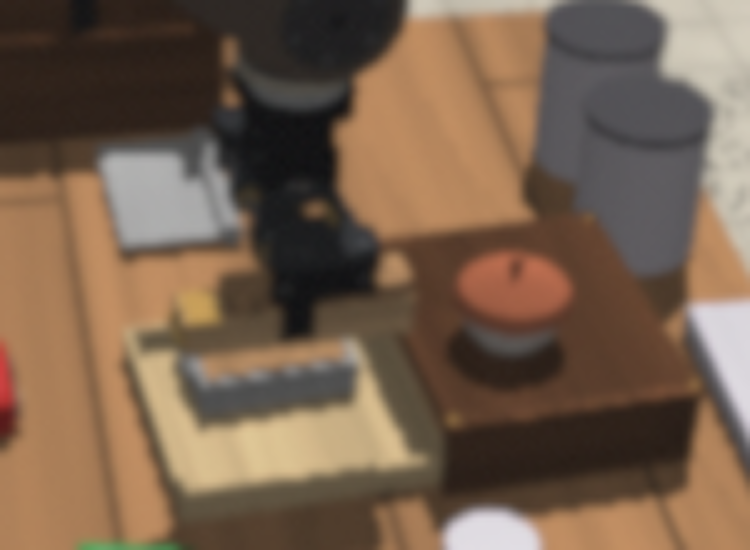

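View pics/G2.png

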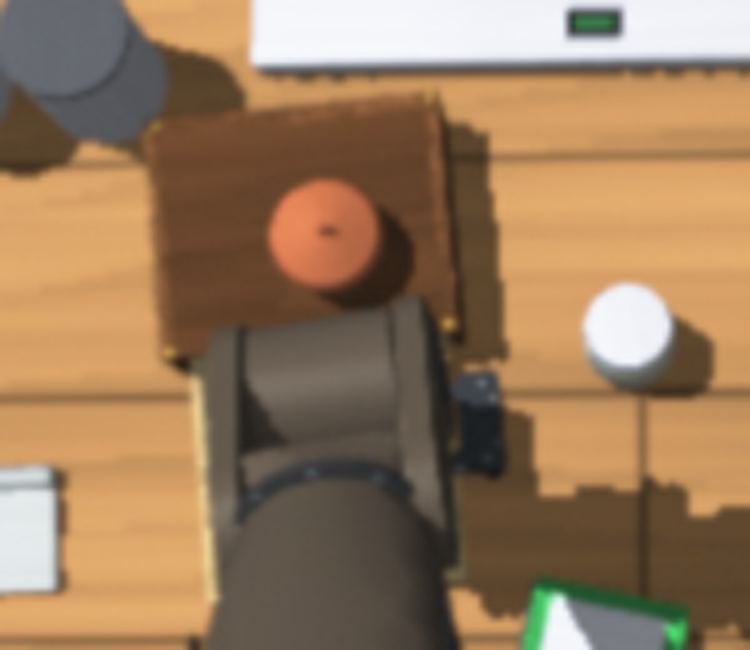

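```bash
cat > ov.py <<'E'
import sys
from h import *
from fit import W
def draw(raw,n,boxes,x0,y0,w,h,k,out):
    im=cv2.imread(f"pics/{raw}_raw.png")[y0:y0+h,x0:x0+w]; im=cv2.resize(im,None,fx=k,fy=k,interpolation=2)
    for (p,a,b,y0_,y1_,z0,z1,c) in boxes:
        C=[W(p,(x,y,z)) for x in(a,b) for y in(y0_,y1_) for z in(z0,z1)]
        q=(proj(n,C)-[x0,y0]+.5)*k
        for i in range(8):
            for j in(1,2,4):
                if not i&j: cv2.line(im,tuple(map(int,q[i])),tuple(map(int,q[i|j])),c,1)
    cv2.imwrite(f"pics/{out}.png",im)
E
python3 - <<'E'
from ov import *
t=(.582,.229,.0876); pc=(.6676,.2365,.0876)
g=(.582+.05*.0875-.0,.229-.05*.996,.0876)
cur=(.5719,.1675,.0876)
B=[(t,-.0975,.0975,-.1,.1,0,.025,(0,255,255)),(pc,0,.19,-.116,.116,.056,.066,(255,0,0)),(cur,-.08,.08,-.018,.018,.127,.127+.043,(0,0,255)),(g,-.08,.08,-.018,.018,.007,.05,(0,255,0))]
draw("G","side",B,270,90,150,110,5,"H")
draw("A","side",B[1:2],270,90,150,110,5,"H2")
E
```

```text
(no output)
```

View pics/H.png

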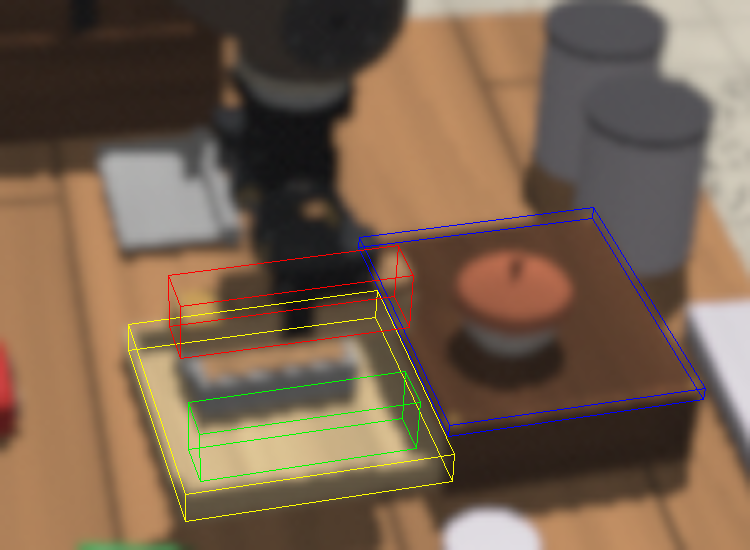

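Emit:
servo_tool --pt "-1.1 0 -1.2 0" --pt "0 2.5 0 0" --pt "0 2.5 0 0" --pt "0 1.5 0 0" --pt "0 0 0 0"

```text
time: 35.08
tcp_pos: [0.584, 0.1812, 0.0344]
tcp_rot: [-0.028, 0.711, -0.702, 0.025]
contact_force: [-0.1, -0.0, -2.0]
finger_gap: 0.0358
```

```bash
python3 - <<'E'
from h import *
go(.5815,.1795,-.005,.0876)
E
python3 look.py side 285 110 130 90 6 I
```

```text
tcp [0.584  0.1812 0.0344] F [-0.1 -0.  -2. ] gap 0.0358 t 35.075 q6 1.668
toolx [-0.997 -0.075  0.003] tooly [-0.004  0.014 -1.   ] toolz [ 0.074 -0.997 -0.014]
shift cm [0.25 3.94 0.21] turn -0.013
35.125 [0.5843 0.1813 0.0351] [ 0.2 -1.4 -2.8] 0.035924632253073414
```

View pics/I.png

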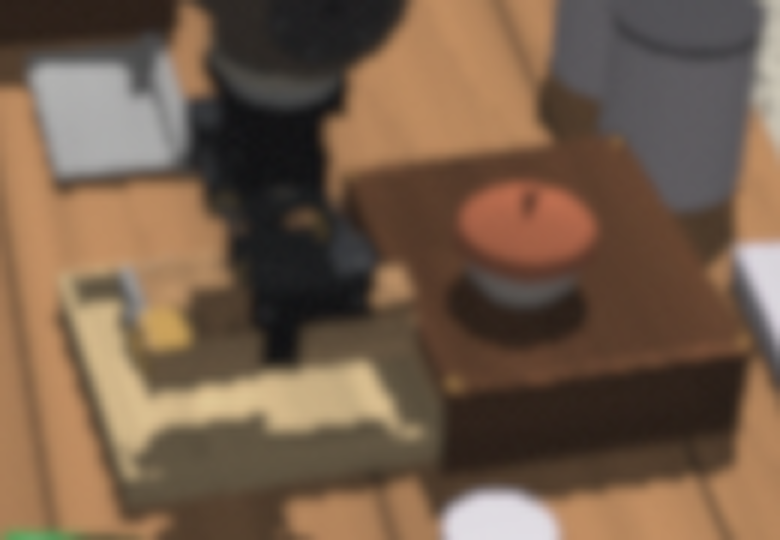

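Emit:
servo_tool --pt "0.35 0 0.2 -0.013" --pt "0 1.5 0 0" --pt "0 1.2 0 0" --pt "0 0.8 0 0" --pt "0 0 0 0"

```text
time: 35.75
tcp_pos: [0.5816, 0.1794, -0.0007]
tcp_rot: [-0.031, 0.711, -0.701, 0.031]
contact_force: [-0.3, -0.2, -2.4]
finger_gap: 0.0363
```

```bash
python3 - <<'E'
from h import *
go(.5805,.1795,-.0175,.0876)
E
python3 look.py side 285 110 130 90 6 J
```

```text
tcp [ 0.5816  0.1794 -0.0007] F [-0.3 -0.2 -2.4] gap 0.0363 t 35.75 q6 1.65
toolx [-0.996 -0.088 -0.001] tooly [-0.     0.014 -1.   ] toolz [ 0.088 -0.996 -0.014]
shift cm [0.11 1.68 0.01] turn 0.0
35.8 [ 5.818e-01  1.795e-01 -4.000e-04] [ 0.3 -0.6 -3. ] 0.036056800023282626
```

View pics/J.png

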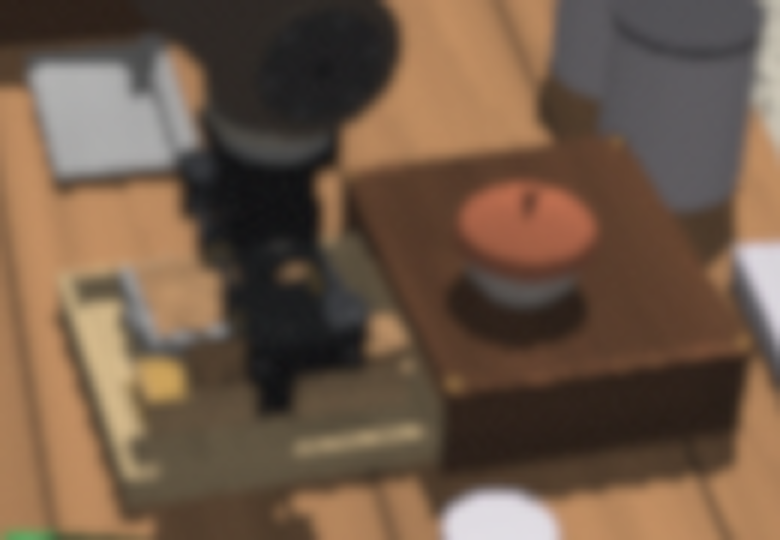

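Rule sits over the free half, clear of tin, walls and roof. Lower until it is felt on the floor.

Emit:
servo_tool --pt "0 0.5 0 0" --pt "0 0.4 0 0" --pt "0 0.2 0 0"

```text
time: 36.17
tcp_pos: [0.5823, 0.1798, -0.0114]
tcp_rot: [-0.03, 0.712, -0.701, 0.032]
contact_force: [0.8, -0.2, -2.6]
finger_gap: 0.0358
```

Emit:
servo_tool --pt "0 0.2 0 0"

```text
time: 36.3
tcp_pos: [0.5824, 0.1798, -0.0135]
tcp_rot: [-0.03, 0.712, -0.701, 0.032]
contact_force: [-0.2, 0.1, -2.7]
finger_gap: 0.0359
```

Emit:
servo_tool --pt "0 0.15 0 0"

```text
time: 36.42
tcp_pos: [0.5824, 0.1799, -0.0151]
tcp_rot: [-0.03, 0.712, -0.701, 0.032]
contact_force: [0.2, -0.1, -2.7]
finger_gap: 0.0359
```

Emit:
servo_tool --pt "0 0.1 0 0"

```text
time: 36.55
tcp_pos: [0.5824, 0.1798, -0.0162]
tcp_rot: [-0.03, 0.712, -0.701, 0.032]
contact_force: [0.4, -0.5, -3.8]
finger_gap: 0.0363
```

Emit:
servo_tool --pt "0 0.1 0 0"

```text
time: 36.67
tcp_pos: [0.5824, 0.1799, -0.017]
tcp_rot: [-0.03, 0.712, -0.701, 0.032]
contact_force: [-2.8, -1.0, 1.1]
finger_gap: 0.036
```

Emit:
servo_tool --pt "0 0.1 0 0"

```text
time: 36.8
tcp_pos: [0.5825, 0.1799, -0.0175]
tcp_rot: [-0.03, 0.712, -0.701, 0.032]
contact_force: [-2.8, -1.4, 9.6]
finger_gap: 0.0357
```

Emit:
servo_tool --pt "0 0.1 0 0"

```text
time: 36.92
tcp_pos: [0.583, 0.1799, -0.0175]
tcp_rot: [-0.03, 0.712, -0.701, 0.033]
contact_force: [-3.2, -1.9, 11.6]
finger_gap: 0.0356
```

Emit:
servo_tool --pt "0 0 0 0" --pt "0 0 0 0" --pt "0 0 0 0" --pt "0 -2 0 0" --pt "0 -4 0 0" --pt "0 -5 0 0" --pt "5 -3 0 0" --pt "5 0 0 0" --pt "5 0 0 0" --claw 5.5

```text
time: 38.05
tcp_pos: [0.432, 0.1643, 0.1252]
tcp_rot: [-0.028, 0.712, -0.701, 0.033]
contact_force: [-0.1, -0.2, 0.3]
finger_gap: 0.0551
```

```bash
python3 look.py side 285 110 130 90 6 L;python3 look.py top 210 110 100 115 5 L2
```

```text
38.1 [0.4254 0.1636 0.1248] [-3.3  1.5  0.6] 0.05489248482069364
38.15 [0.4289 0.1641 0.1252] [-0.4  0.1  0.3] 0.05514910426553822
```

View pics/L.png

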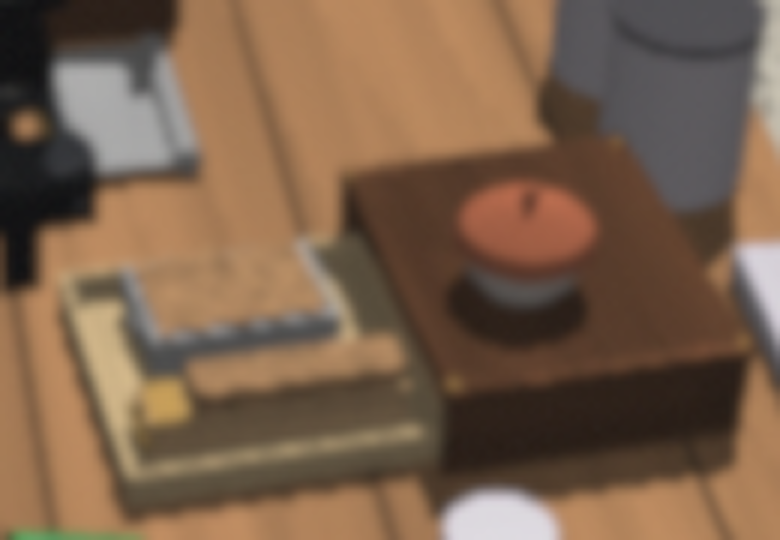

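View pics/L2.png

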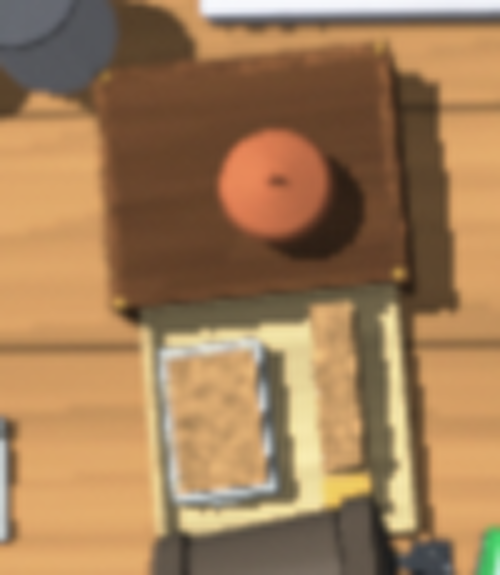

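```bash
python3 - <<'E'
from h import *
go(.458,.209,-.013,.0876)
E
```

```text
tcp [0.4289 0.1641 0.1252] F [-0.4  0.1  0.3] gap 0.0551 t 38.15 q6 1.681
toolx [-0.996 -0.088 -0.004] tooly [ 0.003  0.015 -1.   ] toolz [ 0.088 -0.996 -0.014]
shift cm [-3.24 13.89 -4.02] turn 0.0
```

Emit:
servo_tool --pt "-1.4 3 -2.0 0" --pt "-1.4 3 -2.0 0" --pt "0 3 0 0" --pt "0 2.5 0 0" --pt "0 1 0 0" --pt "0 0 0 0" --claw 0

```text
time: 38.9
tcp_pos: [0.4586, 0.2106, -0.0016]
tcp_rot: [-0.028, 0.712, -0.701, 0.034]
contact_force: [0.3, 0.6, 0.4]
finger_gap: 0.002
```

```bash
python3 - <<'E'
from h import *
go(.458,.209,-.013,.0876)
E
python3 look.py side 265 120 130 90 6 N
```

```text
tcp [ 0.4586  0.2106 -0.0016] F [0.3 0.6 0.4] gap 0.002 t 38.9 q6 1.751
toolx [-0.996 -0.087 -0.01 ] tooly [ 0.009  0.016 -1.   ] toolz [ 0.088 -0.996 -0.015]
shift cm [0.09 1.14 0.17] turn 0.0
38.95 [ 0.4588  0.2107 -0.0011] [0.4 0.4 0.4] 0.0012512920722726215
```

View pics/N.png

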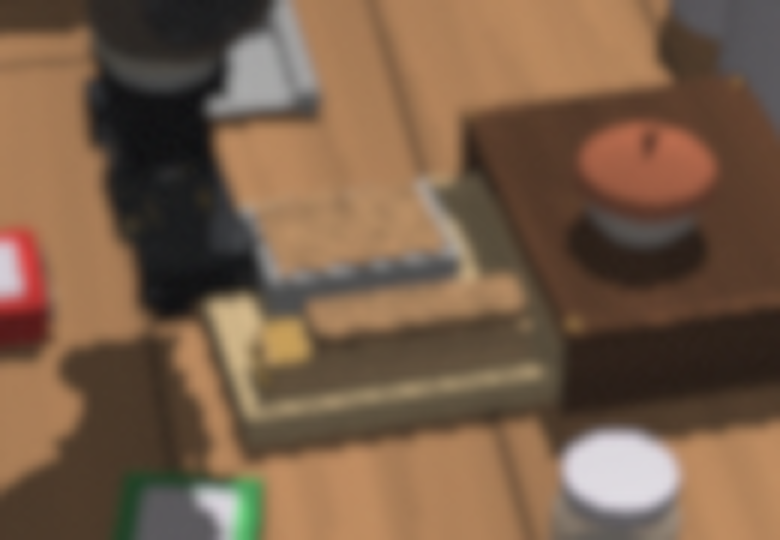

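Emit:
servo_tool --pt "0 0 1.2 0" --pt "0 0.9 0 0" --pt "-0.6 0 0 0" --pt "-0.5 0 0 0" --pt "-0.4 0 0 0"

```text
time: 39.58
tcp_pos: [0.4765, 0.1993, -0.0086]
tcp_rot: [-0.026, 0.712, -0.701, 0.035]
contact_force: [-3.5, -0.3, 0.1]
finger_gap: 0.0003
```

Emit:
servo_tool --pt "-0.4 0 0 0" --pt "-0.4 0 0 0"

```text
time: 39.83
tcp_pos: [0.4841, 0.2, -0.0087]
tcp_rot: [-0.027, 0.712, -0.701, 0.035]
contact_force: [-3.2, -1.6, 0.4]
finger_gap: 0.0004
```

```bash
python3 - <<'E'
from h import *
go(.458,.199,-.013,.0876)
E
python3 look.py side 265 120 130 90 6 O
```

```text
tcp [ 0.4841  0.2    -0.0087] F [-3.2 -1.6  0.4] gap 0.0004 t 39.825 q6 1.717
toolx [-0.996 -0.087 -0.011] tooly [ 0.01   0.017 -1.   ] toolz [ 0.087 -0.996 -0.016]
shift cm [ 2.61  0.41 -0.12] turn -0.0
39.875 [ 0.4848  0.2001 -0.0086] [-2.  -0.7  0.5] 0.0006015505518967046
```

View pics/O.png

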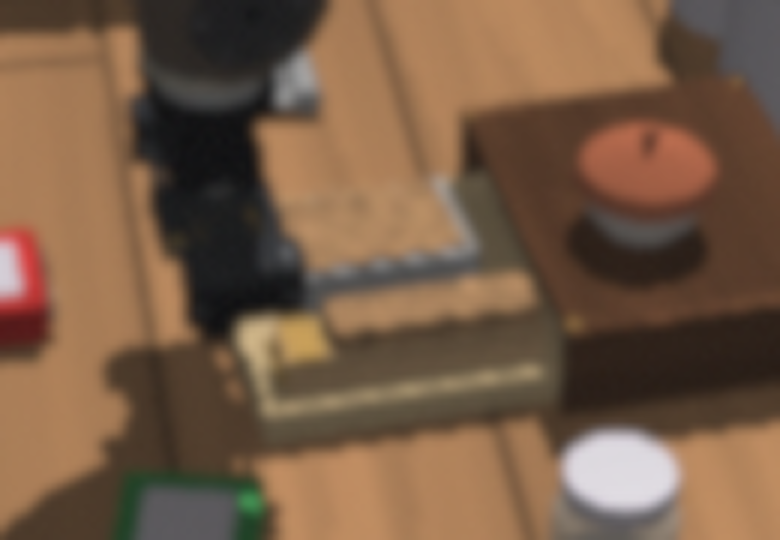

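Emit:
servo_tool --pt "-0.1 0.4 0 0" --pt "-0.8 0.02 0 0" --pt "-1 0.02 0 0"

```text
time: 40.25
tcp_pos: [0.5037, 0.2019, -0.0132]
tcp_rot: [-0.027, 0.712, -0.701, 0.035]
contact_force: [-4.0, 0.0, 2.9]
finger_gap: 0.0005
```

Emit:
servo_tool --pt "-1 0.02 0 0" --pt "-1 0.02 0 0" --pt "-1 0.02 0 0"

```text
time: 40.62
tcp_pos: [0.5363, 0.2048, -0.0132]
tcp_rot: [-0.027, 0.712, -0.701, 0.035]
contact_force: [-3.3, 0.4, 2.2]
finger_gap: 0.0006
```

```bash
python3 look.py side 265 120 130 90 6 P
```

```text
40.675 [ 0.5379  0.205  -0.0131] [ 0.8 -0.9  0.3] 0.0005736715452621062
```

View pics/P.png

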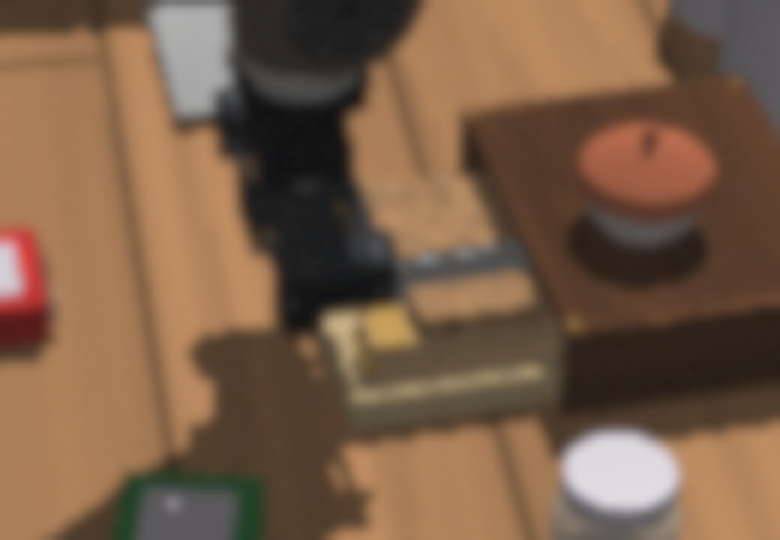

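Emit:
servo_tool --pt "-1 0.02 0 0" --pt "-1 0.02 0 0" --pt "-1 0.02 0 0" --pt "-1 0.02 0 0"

```text
time: 41.18
tcp_pos: [0.5795, 0.2087, -0.0135]
tcp_rot: [-0.027, 0.712, -0.701, 0.035]
contact_force: [-3.9, -0.2, 3.8]
finger_gap: 0.0005
```

Emit:
servo_tool --pt "-0.8 0.01 0 0" --pt "-0.8 0.01 0 0"

```text
time: 41.42
tcp_pos: [0.5967, 0.2102, -0.0135]
tcp_rot: [-0.027, 0.712, -0.7, 0.035]
contact_force: [-4.1, -0.4, 2.4]
finger_gap: 0.0004
```

```bash
python3 look.py side 285 120 130 90 6 Q
```

```text
41.475 [ 0.5981  0.2103 -0.0134] [ 0.4 -1.4  0.2] 0.0006727681629053383
```

View pics/Q.png

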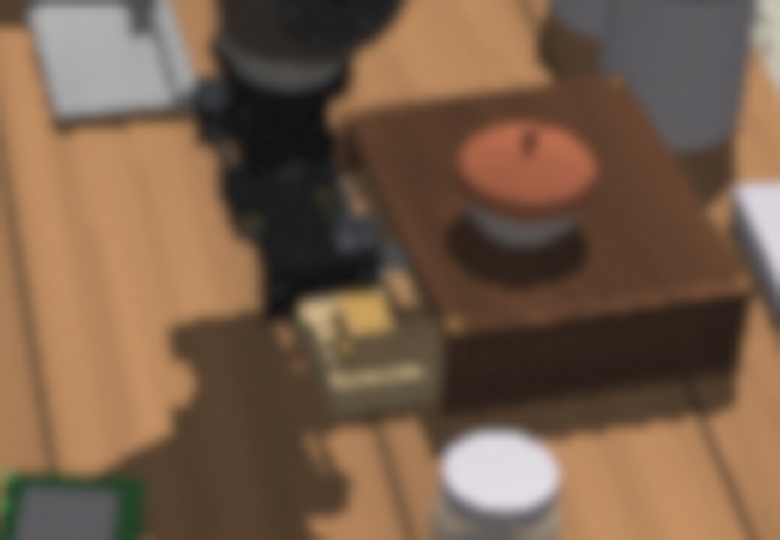

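Emit:
servo_tool --pt "-0.8 0.01 0 0" --pt "-0.7 0.01 0 0"

```text
time: 41.72
tcp_pos: [0.6133, 0.2116, -0.0136]
tcp_rot: [-0.026, 0.712, -0.7, 0.035]
contact_force: [-3.7, 0.8, 2.5]
finger_gap: 0.0005
```

Emit:
servo_tool --pt "-0.4 0 0 0" --pt "-0.3 0 0 0"

```text
time: 41.98
tcp_pos: [0.6209, 0.2123, -0.0136]
tcp_rot: [-0.026, 0.712, -0.7, 0.035]
contact_force: [-2.5, 0.4, 2.1]
finger_gap: 0.0006
```

Emit:
servo_tool --pt "-0.3 0 0 0"

```text
time: 42.1
tcp_pos: [0.624, 0.2126, -0.0136]
tcp_rot: [-0.026, 0.712, -0.7, 0.035]
contact_force: [-4.0, 0.9, 2.3]
finger_gap: 0.0005
```

```bash
python3 look.py side 285 120 130 90 6 S;
```

```text
42.15 [ 0.6244  0.2126 -0.0136] [-2.   1.2 -0.3] 0.00018325876947141584
```

View pics/S.png

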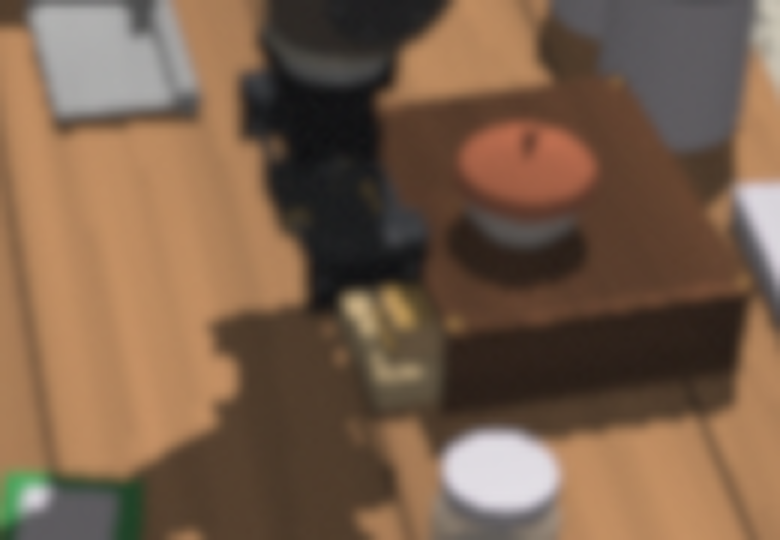

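Emit:
servo_tool --pt "-0.25 0 0 0"

```text
time: 42.28
tcp_pos: [0.6268, 0.2128, -0.0136]
tcp_rot: [-0.026, 0.712, -0.7, 0.035]
contact_force: [-3.1, 0.4, 0.2]
finger_gap: 0.0007
```

Emit:
servo_tool --pt "-0.25 0 0 0"

```text
time: 42.4
tcp_pos: [0.6271, 0.2128, -0.0138]
tcp_rot: [-0.028, 0.712, -0.701, 0.033]
contact_force: [-19.3, -0.7, 11.2]
finger_gap: 0.0003
```

Emit:
servo_tool --pt "-0.25 0 0 0"

```text
time: 42.52
tcp_pos: [0.6268, 0.2128, -0.0138]
tcp_rot: [-0.031, 0.712, -0.701, 0.031]
contact_force: [-16.8, -2.2, 13.1]
finger_gap: 0.0002
```

Emit:
servo_tool --pt "-0.2 0 0 0"

```text
time: 42.65
tcp_pos: [0.6266, 0.2128, -0.0136]
tcp_rot: [-0.032, 0.712, -0.701, 0.03]
contact_force: [-12.6, -1.5, 9.3]
finger_gap: 0.0003
```

Emit:
servo_tool --pt "1 0 0 0" --pt "3 0 0 0" --pt "5 -3 0 0" --pt "5 -5 0 0" --pt "3 -4 0 0"

```text
time: 43.28
tcp_pos: [0.4602, 0.1957, 0.1009]
tcp_rot: [-0.031, 0.712, -0.701, 0.031]
contact_force: [0.3, -0.5, 1.4]
finger_gap: 0.0004
```

```bash
python3 look.py side 325 130 90 65 8 T;python3 look.py top 210 110 100 115 5 T2; python3 - <<'E'
from ov import *
pc=(.6676,.2365,.0876)
B=[(pc,0,.19,-.116,.116,.056,.066,(255,0,0)),(pc,-.032,0,-.1,.1,0.0,.025,(0,255,255))]
draw("T2","top",B,210,110,100,115,5,"T3")
E
```

```text
43.325 [0.4587 0.1958 0.105 ] [0.3 1.6 4.5] 0.0005405769232679898
43.375 [0.461  0.1962 0.1033] [ 0.3 -1.  -0.5] 0.0003088237606962245
```

View pics/T.png

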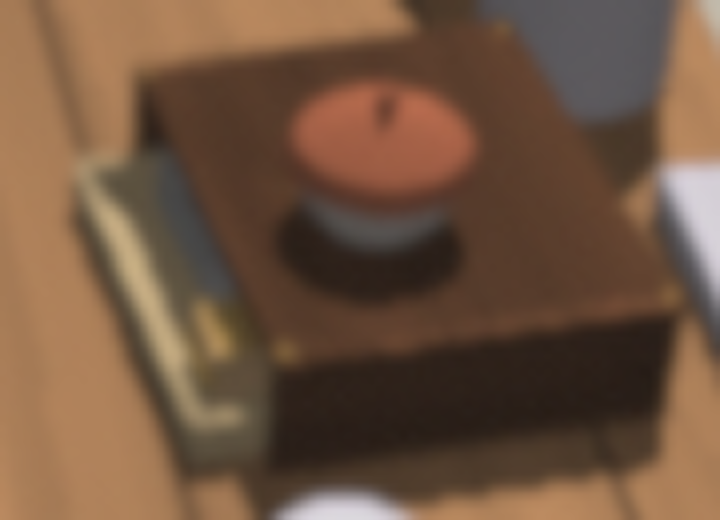

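View pics/T3.png

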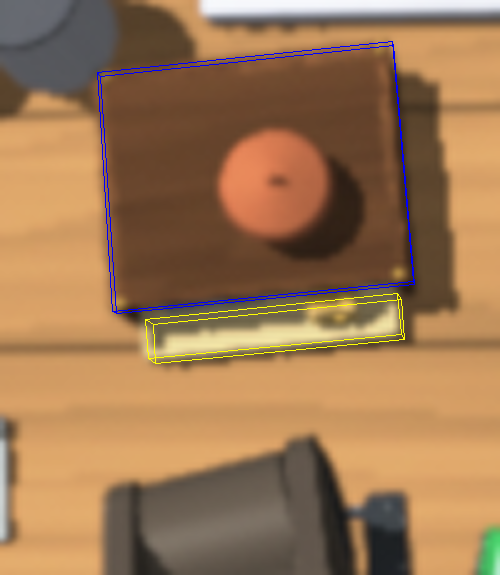

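```bash
python3 - <<'E'
from h import *
go(.57,.208,-.009,.0876)
im=cv2.imread("pics/T2_raw.png")[160:190,232:296];cv2.imwrite("pics/T4.png",cv2.resize(im,None,fx=12,fy=12,interpolation=2))
E
```

```text
tcp [0.461  0.1962 0.1033] F [ 0.3 -1.  -0.5] gap 0.0003 t 43.375 q6 1.73
toolx [-0.996 -0.087 -0.005] tooly [ 0.004  0.016 -1.   ] toolz [ 0.087 -0.996 -0.015]
shift cm [-10.91  11.29  -0.05] turn -0.0
```

View pics/T4.png

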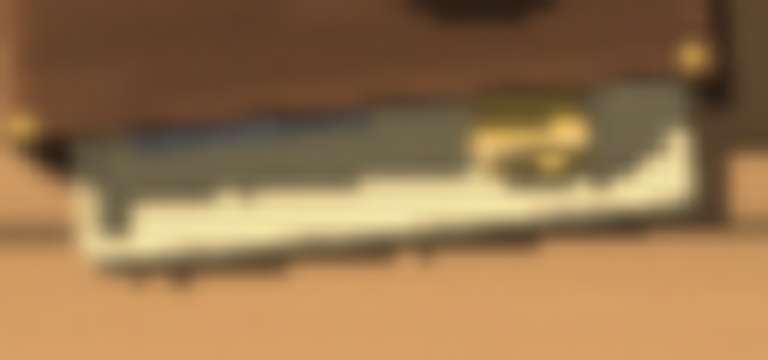

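```bash
python3 - <<'E'
from ov import *
pc=(.6676,.2365,.0876)
for y in(-.09,0,.09):
  for q in(-.032,-.036,-.040):
    a=proj("top",[W(pc,(0,y,.066)),W(pc,(q,y,.025))]);print(y,q,np.round(((a-[232,160]+.5)*12),0).tolist(), round(a[1,1]-a[0,1],2))
E
```

```text
-0.09 -0.032 [[646.0, 83.0], [669.0, 205.0]] 10.09
-0.09 -0.036 [[646.0, 83.0], [670.0, 217.0]] 11.1
-0.09 -0.04 [[646.0, 83.0], [671.0, 229.0]] 12.1
0 -0.032 [[366.0, 111.0], [395.0, 232.0]] 10.01
0 -0.036 [[366.0, 111.0], [396.0, 244.0]] 11.02
0 -0.04 [[366.0, 111.0], [397.0, 256.0]] 12.02
0.09 -0.032 [[87.0, 139.0], [123.0, 259.0]] 9.93
0.09 -0.036 [[87.0, 139.0], [124.0, 271.0]] 10.93
0.09 -0.04 [[87.0, 139.0], [125.0, 283.0]] 11.93
```

Emit:
servo_tool --pt "-3.5 3 0 0" --pt "-3.5 3 0 0" --pt "-3.5 3 0 0" --pt "0 1.5 0 0" --pt "0 0.4 0 0" --pt "0 0.2 0 0"

```text
time: 44.12
tcp_pos: [0.5721, 0.2077, -0.0101]
tcp_rot: [-0.026, 0.712, -0.7, 0.036]
contact_force: [0.2, -0.1, 0.1]
finger_gap: 0.0003
```

```bash
python3 - <<'E'
from h import *
go(.615,.2115,-.008,.0876)
E
```

```text
tcp [ 0.5721  0.2077 -0.0101] F [ 0.2 -0.1  0.1] gap 0.0003 t 44.125 q6 1.697
toolx [-0.996 -0.087 -0.015] tooly [ 0.014  0.018 -1.   ] toolz [ 0.088 -0.996 -0.017]
shift cm [-4.31 -0.15 -0.  ] turn 0.0
```

Emit:
servo_tool --pt "-2.2 0 0 0" --pt "-2 -0.05 0 0" --pt "-0.6 0 0 0"

```text
time: 44.5
tcp_pos: [0.62, 0.2124, -0.0061]
tcp_rot: [-0.025, 0.713, -0.7, 0.037]
contact_force: [-0.8, -0.4, -0.4]
finger_gap: 0.0003
```

Emit:
servo_tool --pt "-0.3 0 0 0"

```text
time: 44.62
tcp_pos: [0.6228, 0.2128, -0.0055]
tcp_rot: [-0.025, 0.713, -0.7, 0.038]
contact_force: [0.7, -0.3, 0.0]
finger_gap: 0.0005
```

Emit:
servo_tool --pt "-0.3 0 0 0"

```text
time: 44.75
tcp_pos: [0.6254, 0.2131, -0.0052]
tcp_rot: [-0.025, 0.713, -0.7, 0.038]
contact_force: [-0.7, -0.1, 0.0]
finger_gap: 0.0003
```

Emit:
servo_tool --pt "-0.2 0 0 0"

```text
time: 44.88
tcp_pos: [0.6271, 0.2133, -0.005]
tcp_rot: [-0.025, 0.713, -0.7, 0.038]
contact_force: [-0.1, 1.2, 0.9]
finger_gap: 0.0
```

Emit:
servo_tool --pt "0.9 0 0 0" --pt "0 0.5 0 0" --pt "-0.3 0.03 0 0"

```text
time: 45.25
tcp_pos: [0.6199, 0.2128, -0.0109]
tcp_rot: [-0.026, 0.713, -0.7, 0.037]
contact_force: [-1.3, -0.2, 0.8]
finger_gap: 0.0005
```

Emit:
servo_tool --pt "-0.4 0.02 0 0"

```text
time: 45.38
tcp_pos: [0.6241, 0.2132, -0.0111]
tcp_rot: [-0.026, 0.713, -0.7, 0.037]
contact_force: [-0.7, 0.9, -0.1]
finger_gap: -0.0
```

Emit:
servo_tool --pt "-0.3 0.02 0 0"

```text
time: 45.5
tcp_pos: [0.6272, 0.2134, -0.0114]
tcp_rot: [-0.026, 0.713, -0.7, 0.037]
contact_force: [-10.5, -0.7, 4.9]
finger_gap: 0.0004
```

Emit:
servo_tool --pt "-0.2 0.02 0 0"

```text
time: 45.62
tcp_pos: [0.6271, 0.2134, -0.0116]
tcp_rot: [-0.028, 0.712, -0.7, 0.035]
contact_force: [-15.9, -2.0, 12.7]
finger_gap: 0.0006
```

Emit:
servo_tool --pt "0.8 0 0 0" --pt "0 -0.25 0 0" --pt "-0.4 0.01 0 0"

```text
time: 46.0
tcp_pos: [0.6235, 0.2131, -0.0089]
tcp_rot: [-0.028, 0.712, -0.7, 0.035]
contact_force: [0.5, 0.1, -1.0]
finger_gap: 0.0009
```

Emit:
servo_tool --pt "-0.3 0.01 0 0"

```text
time: 46.12
tcp_pos: [0.627, 0.2134, -0.0089]
tcp_rot: [-0.028, 0.712, -0.7, 0.036]
contact_force: [-6.1, -0.3, 0.7]
finger_gap: 0.001
```

Emit:
servo_tool --pt "-0.2 0.01 0 0"

```text
time: 46.25
tcp_pos: [0.6272, 0.2133, -0.0093]
tcp_rot: [-0.029, 0.712, -0.701, 0.034]
contact_force: [-13.7, -1.3, 9.4]
finger_gap: 0.0006
```

```bash
python3 look.py side 325 120 90 70 8 U; python3 -c "
from h import *
s=manip.read_state();print(s['torque'],s['contact_force'])"
```

```text
46.3 [ 0.6271  0.2133 -0.0093] [-11.2  -0.7   6.9] 0.00045480733469368
[-0.09452495  1.88456782 -0.00518681] [-11.17955512  -0.72292926   6.9149833 ]
```

View pics/U.png

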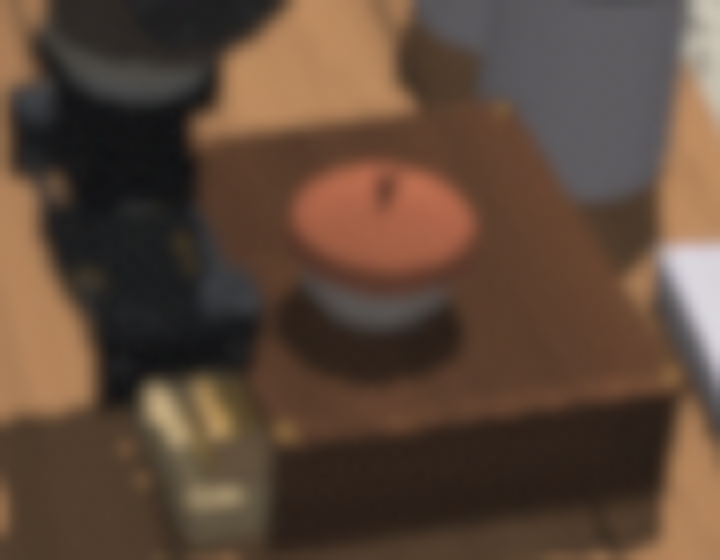

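Emit:
servo_tool --pt "1 0 0 0" --pt "3 0 0 0" --pt "4 -2 0 0" --pt "4 -4 0 0" --pt "0 -5 0 0" --pt "0 -5 0 0" --pt "0 0 0 0" --pt "0 0 0 0"

```text
time: 47.3
tcp_pos: [0.5018, 0.1991, 0.1529]
tcp_rot: [-0.029, 0.712, -0.701, 0.034]
contact_force: [0.5, -0.3, -0.1]
finger_gap: 0.0002
```

```bash
python3 - <<'E'
from h import *
for n in("side","top"): cv2.imwrite(f"pics/Z_{n}.png",cams.read_camera(n))
s=manip.read_state();print(s["time"],s["tcp_pos"],s["contact_force"])
a=cv2.imread("pics/a_side.png");b=cv2.imread("pics/Z_side.png")
cv2.imwrite("pics/Z4.png",cv2.resize(b[130:195,325:415],None,fx=8,fy=8,interpolation=2))
for t in"jar dish sharpener scraper shim shims".split():
    r=finder.look_for("side",t); print(t,[(np.round(x["xyz"],3).tolist(),round(x["confidence"],2)) for x in r[:1]])
E
```

```text
47.4 [0.50181525 0.1991293  0.1524863 ] [ 0.19683086  0.80844258 -0.23996843]
jar [([0.738, -0.235, 0.032], 0.63)]
dish [([0.739, 0.198, 0.112], 0.83)]
sharpener [([0.518, -0.562, 0.075], 0.95)]
scraper [([0.504, 0.495, 0.008], 0.59)]
shim [([0.676, -0.228, 0.009], 0.86)]
shims [([0.74, -0.236, 0.036], 0.7)]
```

View pics/Z_side.png

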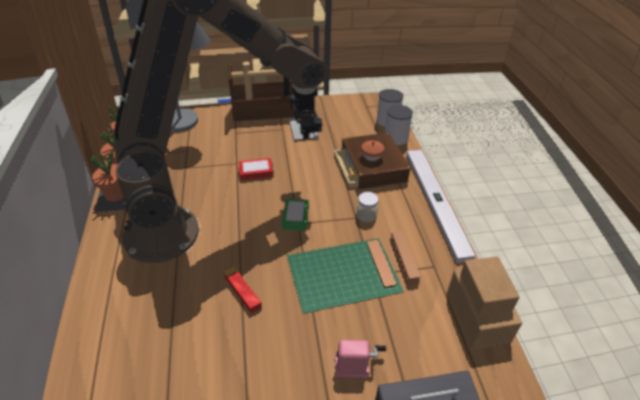

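View pics/Z4.png

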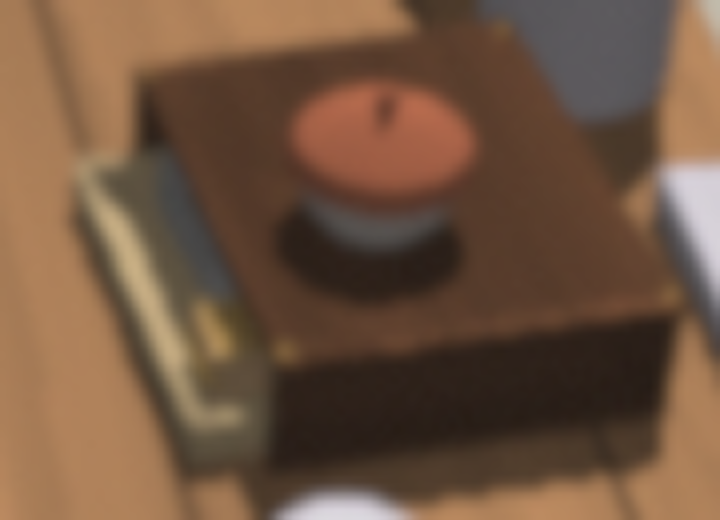

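The final picture shows the tray home at (345,165), with the tin (blue-grey) and the rule's brass hinge in it. The dish, jar, shims, shim and sharpener sit at the same pixels as at the start. The scraper is partly hidden by the gripper.

```bash
python3 -c "
from cell import manip
print(manip.finish_job(), manip.read_state()['time'])"
```

```text
the job is handed in; nothing more can be done
the job is handed in; nothing more can be done
```

The measuring kit is put away and the job is handed in at about 47 s. The rule and the tin are pressed shut, the rule lies flat in the tray beside the tin, and the tray is pushed home.

**What I did**
- **Rule:** I pressed it shut on the mat. The hinge gave about 4 N, then the stop was felt with a rise to about 15 N.
- **Tin:** I pressed it shut. The hinge gave about 5 N and the stop was felt at 12–14 N.
- **Placing:** I laid the rule flat in the free half of the tray, with the lower slat down.
- **Sliding:** The tray went in with 3–4 N of drag until a firm stop at 13–19 N.

**Last checks**
- **Stop:** It was at the same place at three finger heights. With the fingertips just above the wall nothing was met, so the fingers were against the tray wall and not the gripper against the case.
- **Pictures:** The tray front stands about 32–36 mm out of the case; the pictures cannot tell this more closely.
- **Bystanders:** Dish, jar, shims, single shim and sharpener look unmoved. The gripper partly hid the scraper in the last view, and an earlier view showed it unmoved. The network's last jar report was wrong (it pointed at the shims), so I judged the jar by the picture.

**What disagreed or went wrong**
- **Fingertip height:** The fingertips touched about 31 mm above the reported TCP, so I went by force and pictures instead.
- **Tray slid early:** While I pressed the tin, the tray slid in about 22 mm. I pulled it back out before laying the rule.
- **Rule gripped early:** I gripped the rule once before the tin was shut and let go without lifting it.

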